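# Draw down the hutch flap with the hook pole

## Task

Take the hook pole from its rest, hook it sideways through the brass eye of the closed hutch flap, feel that it has caught, pull the flap off its catch and let it down gently on the hook until it lies fully open; then unhook and lay the pole back in its rest. Keep your hand off the hutch, do not wrench the eye, do not let the flap drop, and leave the jars and the other things on the desk where they are.

Things in the scene. Friction and masses are not known exactly. Their poses are not given: they have to be found in the camera images.
- hutch: White desk cabinet 340 wide, 220 deep, 338 high on the right of the desk; a blue drop-down flap closes its upper half. Fixed. Origin: centre of its underside; its front looks along its own -x, which points to world +y within 15 degrees; y along its width, z up.
- eye_mid (a point): Middle of the eye's adjustment, a point moving with the flap: 26 mm in front of its outer face, 118 up from the hinge (shut: 283 above the desk, axes parallel to the hutch's). The brass eye, a rigid ring of 6 mm wire, hole 16.5, outside 29, hole axis along the hutch's y, is bolted in a slotted plate with its centre up to 15 mm above or below this point, how far is not measured.
- flap_hinge (a point): Point on the hinge line right below the eye, 165 above the desk; the line runs along the hutch's y at the flap's lower outer edge. Shut, eye_mid lies 118 mm above and 26 mm in front of it; open, the eye hangs under the flap. Flap 298 wide, 148 high, 14 thick.
- flap (a joint): Flap angle, rad: 0 shut (upright), 1.52 fully open (level, on its stays). The top swings out along the hutch's -x and down. A sprung ball catch holds it until the eye is pulled outwards with about 7 to 12 N (more if snatched) and is passed within 0.1 rad; from there the flap falls by its own weight (0.3 to 0.65 kg) on a lightly damped hinge unless held back.
- pole: Hook pole, 0.2 kg, level in its rest. Red flat-sided handle 130 long, 24 wide, 26 high; origin at its centre, x along the pole to the hook, z up. 8 mm steel rod runs on along x. At x = 200 a 6 mm hook turns square to +y for 22 mm, then 7 mm back towards the handle: a level J whose lip keeps it in an eye (centre lines).
- hook (a point): Middle of the hook's crossbar, at x = 200, y = 11 mm in the pole's frame.
- rest: Wooden pole rest, base 260 x 90 x 12, fixed, on the left half of the desk. Origin under the pole's handle, x along the pole as it lies there (within 20 degrees of world -y). Two forks 12 thick, flared upwards, tops 90 above the desk: at x = -45 for the handle (27 mm wide at the bottom), at x = 130 for the rod (17 mm).
- rest_seat (a point): Where the pole's origin lies when it rests in the forks (at first within 8 mm along x): 75 above the desk, over the rest's origin; same axes as the rest.
- jar_a: Glass jar with brass lid, diameter 60, 85 high, one of three standing in a row about 90 in front of the hutch. Origin: centre of its underside.
- jar_b: Middle jar of the row, same size.
- jar_c: Third jar of the row, same size.
- squeeze_bottle: Red bottle, diameter 56, 160 high, at the back of the desk. Origin: centre of underside.
- jug: Clear plastic measuring mug, diameter 104, 140 high, at the back of the desk. Origin: centre of underside.
- dish: Glass bowl, diameter 120, 45 high, in the middle near the robot. Origin: centre of underside.
- clear_block: Clear acrylic block 75 x 45 x 30, in the middle of the desk. Origin: centre of underside.
- beaker: Glass cup, diameter 68, 90 high, at the back left. Origin: centre of underside.

How it is judged:
By the outcome, as a careful person would: the job done as asked, in the order asked, and still so for the second after the job is handed in, with the robot touching nothing.
It also fails if it takes over 72 s, if anything falls off the work surface, if the arm or the gripper's body presses on something with over 40 N, if the wrist force passes 120 N, or if a joint passes its speed limit or range.

## Robot

A 7-joint arm with a two-finger parallel gripper is mounted at the origin on the work surface. World frame = base frame: x ahead of the robot, y to its left, z up, the work surface at z = 0. Lengths are in m, angles in rad, forces in N, time in s.
With the tool pointing down it reaches from about 0.4 to 0.85 m from the base axis. Payload 4.5 kg.
Tool frame: the origin (TCP) lies on the centre line of the jaws, within the pads' length; the fingertips stand 14 mm ahead of it and the grasp point (between the pads) lies 5 mm behind it (r.tcp_to_tips is the z of the fingertips in the tool frame, in m); z points along the fingers, y is the direction in which the jaws open and shut (so a half turn about z gives the same grasp; the last joint's range is limited). The gripper opens to 88 mm and grips with 3 to 60 N. Pads are 18 mm wide; open, the fingers measure 123 mm over their backs; the gripper's body (75 mm by 187 mm) begins 45 mm behind the grasp point.
Start: joints at [1.229, 0.689, -0.195, 1.565, 0.157, 0.902, -0.215], TCP at [0.229, -0.581, 0.253] pointing down, gripper open.
Joint ranges: [-3.01, 3.01], [-0.46, 2.08], [-1.47, 1.51], [0.13, 2.56], [-1, 4.14], [0.04, 2.09], [-2.66, 2.66]. Speed limits (rad/s): [2.57, 2.57, 3.14, 3.14, 3.14, 3.14, 3.14].

## Interface

Orientations are given as a unit quaternion [x, y, z, w].
In Python, from plant import r, viewer gives the robot as it stands.
- The arm moves only by the shell command python3 -m inch 'ROWS' [FORCE]. ROWS is JSON, a list of rows, each a list of 3 entries, a list of its own where there are three numbers: the closure, from 0 (fully open) to 1 (shut), then the shift along the tool's x, y, z in cm, then the turn about the tool's z in degrees. In form: [[fingers, [x, y, z], yaw], ...]. A call has 1 to 20 rows; each row is the pose to reach, as a shift and turn from the pose commanded when the call began, along the tool's axes at that moment; what a row does not reach only later rows make up. A row lasts 1/10 s, in which the tool goes at most 50 mm and 8.59 degrees, less where a joint would pass 70% of its speed; a pose out of reach is approached as far as the arm can. A call with a gripper value outside its range is refused whole. The fingers move at their own pace and stop on an object; FORCE is the grip in N (left out, the last holds). Time passes only in rows, so rows that repeat a pose let the fingers close. It gives the time, the measured TCP pose, the force and the opening at its end, in the units of the state.
- r.get_state(): the state, without advancing time (a new reading comes with each control period).
- viewer.snapshot(name): name is "scene" or "side" or "wrist"; returns the picture (420x560x3 uint8, red, green, blue); there is no depth.
- viewer.camera_params(name): a dict with "intrinsics" (3x3 intrinsics, pixels), "world_to_cam" (4x4, takes a point from world to camera coordinates). Camera axes: x right, y up, looking along -z (the intrinsics and any distortion apply to the point x, -y, -z); pixel columns grow to the right and rows downward; lengths in m; the calibration is good to about 2 mm. The wrist camera is an equidistant fisheye: a pixel r from the principal point sees the ray r / f radians off the axis. A picture is of the moment at which its call begins: read the wrist's pose just before it. camera_params takes no time and is no camera call; for the wrist camera it gives the pose at the moment of the call.
- r.finish_job(): hands the job in, once; it reports no verdict.
Trained networks look in the newest picture that a camera, given by its name, has taken for a name from the list of things; names that differ only in an ending like _2 or _b are one class to them, and where a whole thing is asked for, a point or a joint stands for the part that bears it (a point fixed in the world has none). Each returns a list of dicts, best first, with "p" (0 to 1); they miss things now and then, are a little off and sometimes report something else, mostly with a low value. They report only what shows in the picture. A call takes as long as a camera call.
- viewer.outline_of(camera, name): "pixels" (420x560 bool, what is visible of it) and "bbox" ([left, top, width, height] in pixels, round what is visible of it).
The state is a dict: "clock": time; "q": joint angles; "qd": joint speeds; "joint_torque": joint torques, N m; "tool_pos": TCP position; "eef_rot": TCP orientation; "contact_force": force on the tool from outside, world axes, zero at the start; "moment": the same for the moment, N m; "opening": opening from 0.0 (shut) to 1.0 (fully open).
Only numpy, scipy, OpenCV 4.12 (cv2) and the standard library are available. Lean on these libraries where they do the work, as an engineer would, in place of code of your own. Each camera call takes 0.05 s, during which the arm holds its last target.

## Working session

There is one attempt and no reset: what is moved stays moved. The work goes in short steps, Python scripts to look and compute and a shell command to move; the robot and the scene stay as the last step left them, time stands still between calls to the robot, and variables do not carry over. Pictures are saved under pics/ and viewed, and the job is handed in when it is done.

```bash
ls; mkdir -p pics; python3 - <<'E'
from plant import r, viewer
import cv2
print(r.get_state())
for n in ["scene","side","wrist"]:
    im=viewer.snapshot(n); cv2.imwrite(f"pics/{n}0.png",im[:,:,::-1])
    p=viewer.camera_params(n); print(n,p)
E
```

```text
pics
{'clock': 0.0, 'q': array([ 1.22876291,  0.6899863 , -0.19451207,  1.56637315,  0.15730246,
        0.9025065 , -0.21510188]), 'qd': array([ 0.00178556, -0.0003864 , -0.00094834, -0.00023475,  0.00059339,
        0.00057066,  0.00092352]), 'joint_torque': array([ 4.61550972e-04, -5.27552640e+01, -1.26681738e+00, -1.53428060e+01,
       -5.26869670e-02,  6.64673396e-03,  1.51460144e-04]), 'tool_pos': array([ 0.22912738, -0.58081208,  0.25190077]), 'eef_rot': array([ 9.82387069e-01,  1.86854924e-01, -2.44957703e-04, -9.08073593e-04]), 'contact_force': array([ 0.43967437,  0.67453409, -0.39312076]), 'moment': array([ 0.01577959, -0.0126912 , -0.00720637]), 'opening': 0.9977140781999888}
scene {'intrinsics': array([[499.80789983,   0.        , 279.36546098],
       [  0.        , 499.80789983, 211.71918494],
       [  0.        ,   0.        ,   1.        ]]), 'world_to_cam': array([[-0.87291203,  0.48785398,  0.00480451,  0.51180897],
       [-0.38747581, -0.69922315,  0.60079072,  0.11658707],
       [ 0.29645757,  0.52257581,  0.79939191, -1.75269389],
       [ 0.        ,  0.   
[... 210 characters left out ...]
 'world_to_cam': array([[-0.89409188, -0.44769726, -0.01291771,  0.50824732],
       [ 0.3213895 , -0.66139768,  0.67768864, -0.29642263],
       [-0.3119431 ,  0.6017643 ,  0.7352355 , -0.8691116 ],
       [ 0.        ,  0.        ,  0.        ,  1.        ]])}
wrist {'intrinsics': array([[325.1922621 ,   0.        , 282.4987281 ],
       [  0.        , 325.1922621 , 207.79723162],
       [  0.        ,   0.        ,   1.        ]]), 'world_to_cam': array([[ 0.3670149 , -0.93021441, -0.00110116, -0.62341786],
       [ 0.89207665,  0.35230269, -0.28298776,  0.0389705 ],
       [ 0.26362723,  0.1028784 ,  0.95912289, -0.39019632],
       [ 0.        ,  0.        ,  0.        ,  1.        ]])}
```

View pics/scene0.png

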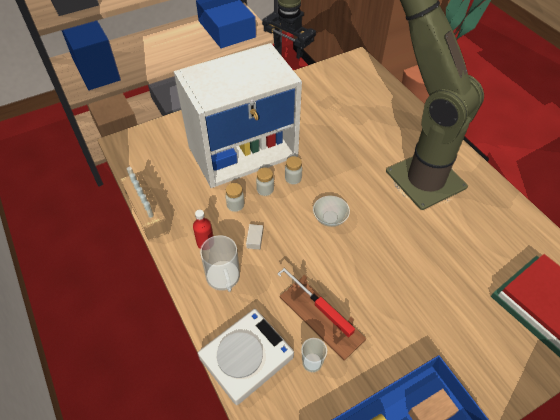

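View pics/side0.png

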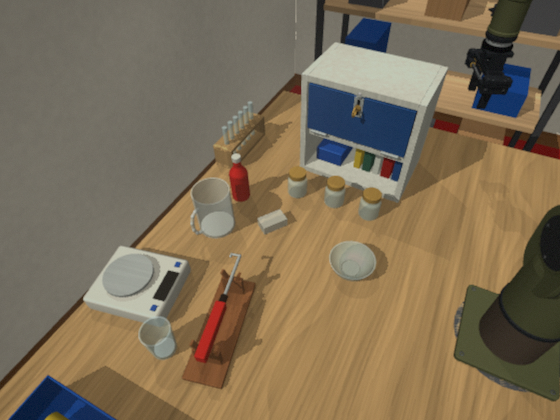

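View pics/wrist0.png

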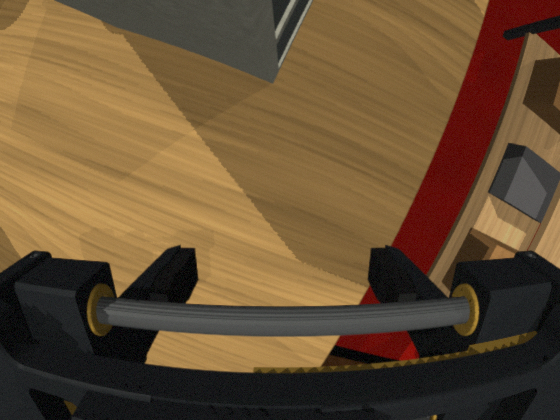

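The scene image shows the hutch around (240,115) with the eye at (253,108), the pole from (283,272) to (352,330), and the jars at (235,196), (265,181) and (293,169). The side image has the eye at (357,108) and the hook at about (236,258). The wrist view doesn't help here. Next I'll triangulate.

```bash
cat > h.py <<'E'
import numpy as np, cv2
from plant import r, viewer
def P(n):
    p=viewer.camera_params(n); return p["intrinsics"],p["world_to_cam"]
def proj(n,X):
    K,T=P(n); X=np.atleast_2d(X); c=(T[:3,:3]@X.T).T+T[:3,3]
    return np.c_[K[0,0]*c[:,0]/-c[:,2]+K[0,2], K[1,1]*-c[:,1]/-c[:,2]+K[1,2]]
def ray(n,u):
    K,T=P(n); d=np.array([(u[0]-K[0,2])/K[0,0],-(u[1]-K[1,2])/K[1,1],-1.]); R=T[:3,:3]
    d=R.T@d; return -R.T@T[:3,3], d/np.linalg.norm(d)
def onz(n,u,z):
    o,d=ray(n,u); return o+d*(z-o[2])/d[2]
def tri(us,ns=("scene","side")):
    A=np.zeros((3,3));b=np.zeros(3);L=[]
    for n,u in zip(ns,us):
        o,d=ray(n,u); M=np.eye(3)-np.outer(d,d); A+=M;b+=M@o;L.append((o,d))
    X=np.linalg.solve(A,b); e=[np.linalg.norm((np.eye(3)-np.outer(d,d))@(X-o)) for o,d in L]
    return X,max(e)
def save(n,f,box=None,k=1):
    im=viewer.snapshot(n); cv2.imwrite(f"pics/{f}_full.png",im[:,:,::-1])
    crop(f"pics/{f}_full.png",f,box,k); return im
def crop(src,f,box,k):
    im=cv2.imread(src)
    if box: x,y,w,h=box; im=im[y:y+h,x:x+w]
    im=cv2.resize(im,None,fx=k,fy=k,interpolation=cv2.INTER_CUBIC)
    cv2.imwrite(f"pics/{f}.png",im)
E
python3 - <<'E'
from h import *
crop("pics/scene0.png","s_eye",(165,40,150,150),5 and 4)
crop("pics/side0.png","d_eye",(290,40,160,150),4)
crop("pics/scene0.png","s_pole",(265,250,120,120),5)
crop("pics/side0.png","d_pole",(180,245,90,145),4)
for c in ("scene","side"):
    for n in ["hutch","eye_mid","flap","pole","hook","rest","jar","dish","clear_block"]:
        try:
            for o in viewer.outline_of(c,n)[:3]:
                ys,xs=np.nonzero(o["pixels"]); print(c,n,round(o["p"],2),o["bbox"],len(xs),xs.mean().round(1),ys.mean().round(1))
        except Exception as e: print(c,n,e)
print(r.get_state()["clock"])
E
```

```text
scene hutch 0.6 [175.4, 41.3, 127.4, 148.3] 13296 240.4 112.2
scene eye_mid 0.74 [204.4, 89.1, 92.4, 61.1] 3157 250.4 119.3
scene flap 0.81 [205.8, 86.5, 89.6, 63.3] 3168 250.3 119.2
scene pole 0.61 [282.1, 271.1, 73.4, 65.0] 680 326.5 308.9
scene hook 0.87 [286.2, 268.5, 66.1, 69.6] 695 326.9 309.2
scene rest 0.71 [278.9, 272.9, 88.1, 87.4] 1962 319.9 320.0
scene jar 0.83 [256.0, 168.4, 18.2, 30.0] 448 264.5 181.6
scene jar 0.76 [283.5, 154.9, 20.5, 31.2] 423 293.2 169.9
scene jar 0.76 [226.3, 181.4, 17.3, 31.2] 437 234.2 196.8
scene dish 0.58 [311.6, 199.3, 40.4, 27.9] 841 330.9 211.0
scene clear_block 0.81 [247.6, 221.9, 15.2, 27.9] 372 254.3 236.0
side hutch 0.9 [299.2, 42.9, 147.6, 162.1] 16945 366.4 116.8
side eye_mid 0.68 [304.4, 82.4, 109.0, 73.0] 5045 359.4 119.1
side flap 0.79 [309.6, 82.0, 106.4, 74.4] 4928 359.6 119.2
side flap 0.54 [355.7, 186.8, 26.2, 32.0] 610 369.2 204.3
side pole 0.58 [193.8, 255.8, 44.5, 107.5] 1059 213.4 321.8
side hook 0.91 [192.3, 255.0, 46.9, 109.4] 1001 213.2 322.9
side rest 0.97 [182.0, 269.1, 73.3, 121.3] 3574 220.7 334.5
side jar 0.97 [326.1, 176.6, 17.2, 31.4] 561 334.2 192.1
side jar 0.96 [291.4, 166.9, 16.1, 32.4] 551 296.6 182.4
side jar 0.81 [358.3, 186.3, 22.9, 33.2] 638 369.5 204.2
side dish 0.65 [325.7, 244.3, 50.6, 37.7] 1513 351.3 260.8
side dish 0.28 [140.1, 314.2, 37.5, 48.8] 1249 157.4 337.8
side clear_block 0.86 [257.5, 208.2, 27.4, 25.0] 455 271.5 221.6
1.05
```

View pics/s_eye.png

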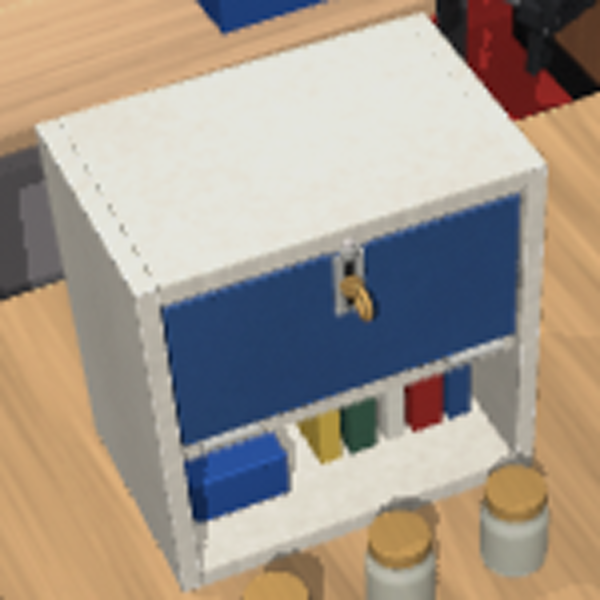

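View pics/d_eye.png

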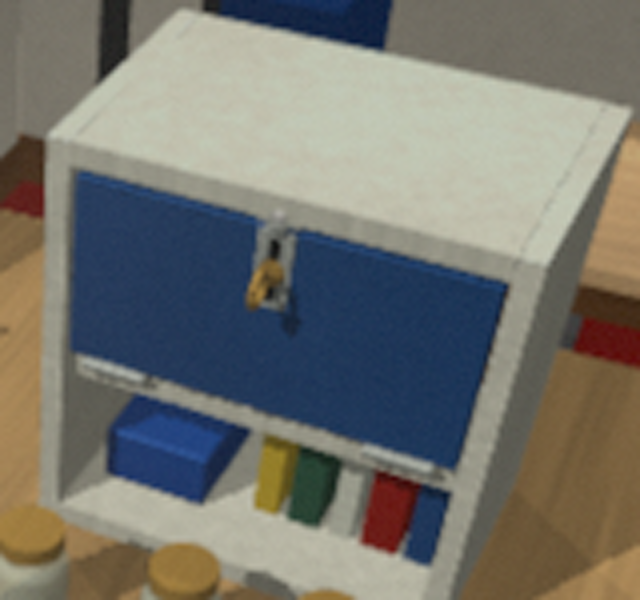

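View pics/s_pole.png

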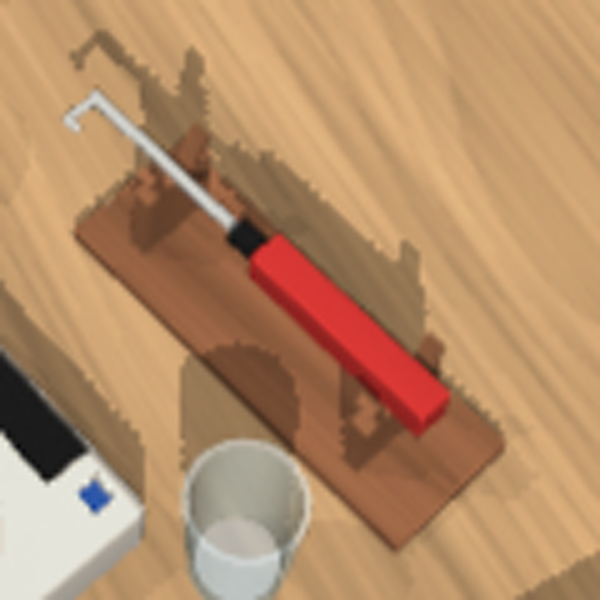

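View pics/d_pole.png

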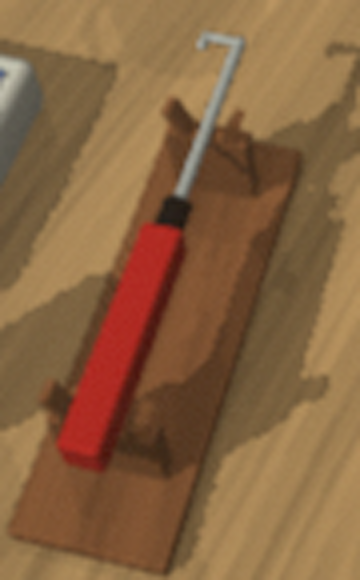

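```bash
cat > fit.py <<'E'
from h import *
from scipy.optimize import least_squares
def f(p,x0,y0,k): return ((p[0]+.5)/k-.5+x0,(p[1]+.5)/k-.5+y0)
se=lambda p:f(p,165,40,4); de=lambda p:f(p,290,40,4); sp=lambda p:f(p,265,250,5); dp=lambda p:f(p,180,245,4)
def T(p,L):
    c,s=np.cos(p[2]),np.sin(p[2]); L=np.atleast_2d(L)
    return np.c_[p[0]+c*L[:,0]-s*L[:,1],p[1]+s*L[:,0]+c*L[:,1],L[:,2]]
def fit(obs,x0):
    def res(p): return np.concatenate([(proj(n,T(p,L))[0]-u) for n,L,u in obs])
    s=least_squares(res,x0,loss="soft_l1"); return s.x,res(s.x).reshape(-1,2).round(1)
if __name__=="__main__":
    H=.338;a=.11;b=.17
    # hutch front = -x ; facing +y: yaw -90deg; y of hutch = +x world; robot side = +x? 
    obs=[("scene",(-a,b,H),se((155,297))),("scene",(-a,-b,H),se((543,168))),("scene",(a,b,H),se((40,127))),("scene",(a,-b,H),se((425,15))),("scene",(-a,b,0),se((185,588))),
     ("side",(-a,b,H),de((48,140))),("side",(-a,-b,H),de((543,268))),("side",(a,b,H),de((185,12))),("side",(a,-b,H),de((632,107)))]
    h,e=fit(obs,[.5,-.6,-1.57]); print("hutch",h,e.tolist())
    X=[tri([se(u),de(v)]) for u,v in [((163,303),(75,170)),((520,193),(508,285)),((520,338),(460,468)),((185,445),(73,355)),((358,296),(266,283))]]
    c,s=np.cos(h[2]),np.sin(h[2])
    for x,er in X:
        d=x-[h[0],h[1],0]; print("flap/eye local",(c*d[0]+s*d[1]).round(4),(-s*d[0]+c*d[1]).round(4),x.round(4),round(er,4))
    obs=[("scene",(.2,0,.075),sp((97,97))),("scene",(.2,.022,.075),sp((70,117))),("side",(.2,0,.075),dp((240,40))),("side",(.2,.022,.075),dp((201,41)))]
    hz=.088
    for u,v,L in [((250,258),(187,232),0),]: pass
    obs+=[("scene",(.065,.012,hz),sp((250,258))),("scene",(.065,-.012,hz),sp((282,238))),("scene",(-.065,-.012,hz),sp((447,388))),("scene",(-.065,.012,hz),sp((417,418))),
     ("side",(.065,.012,hz),dp((150,225))),("side",(.065,-.012,hz),dp((187,232))),("side",(-.065,.012,hz),dp((60,448))),("side",(-.065,-.012,hz),dp((104,454)))]
    p,e=fit(obs,[.5,.25,-1.57]); print("pole",p,e.tolist())
    # rest base: length 260, centre unknown offset cx along x -> fit corners freely
    B=[tri([sp(u),dp(v)]) for u,v in [((78,232),(165,140)),((395,548),(12,532)),((503,442),(168,572))]]
    for x,er in B: print("base",x.round(4),round(er,4))
    print("hook tri",tri([sp((97,97)),dp((240,40))]), tri([sp((70,117)),dp((201,41))]))
    for n,z in [("jar",.085)]:
        pass
    J=[((275,585),(28,525)),((400,535),(183,567)),((515,490),None)]
    for u,_ in J: print("jar lid",onz("scene",se(u),.085).round(3))
E
python3 fit.py
```

```text
hutch [ 0.4996213  -0.42449566 -1.62040282] [[-4.3, 0.0], [2.1, -0.7], [-0.7, -0.4], [0.6, -0.7], [0.3, 1.6], [-1.0, -1.0], [1.0, 0.0], [-1.5, -0.7], [0.6, 1.0]]
flap/eye local -0.1009 0.1495 [ 0.654  -0.3311  0.3151] 0.0012
flap/eye local -0.0999 -0.1488 [ 0.3559 -0.3173  0.3129] 0.0012
flap/eye local -0.1055 -0.1507 [ 0.3544 -0.3117  0.1683] 0.0045
flap/eye local -0.0966 0.1477 [ 0.6519 -0.3353  0.1602] 0.0009
flap/eye local -0.1169 -0.0004 [ 0.505  -0.3077  0.2786] 0.001
pole [ 0.58618056  0.30844049 -1.32488781] [[0.1, -0.4], [0.0, 0.1], [-0.6, 0.6], [0.7, -1.1], [0.4, -1.3], [0.1, -2.6], [2.5, -0.5], [2.4, -0.6], [-1.7, -1.4], [-0.7, -1.1], [-1.0, -0.1], [-0.7, 0.9]]
base [0.6701 0.1574 0.0047] 0.003
base [0.6112 0.4022 0.0008] 0.0006
base [0.5247 0.3815 0.0009] 0.0
hook tri (array([0.63507292, 0.11288167, 0.07330177]), np.float64(0.0015284110845477138)) (array([0.6562995 , 0.12131056, 0.07481864]), np.float64(0.0017657891163190196))
jar lid [ 0.629 -0.229  0.085]
jar lid [ 0.516 -0.227  0.085]
jar lid [ 0.407 -0.225  0.085]
```

```bash
sed -i 's/se((155,297))/se((140,297))/; s/se((543,168))/se((547,166))/' fit.py; python3 fit.py | head -12; python3 - <<'E'
from h import *
from scipy.spatial.transform import Rotation as R
s=r.get_state(); Rt=R.from_quat(s["eef_rot"]).as_matrix(); K,T=P("wrist")
c=-T[:3,:3].T@T[:3,3]; print("cam in tool",Rt.T@(c-s["tool_pos"])); print((T[:3,:3]@Rt).round(3)); print(Rt.round(3),r.tcp_to_tips)
E
```

```text
hutch [ 0.49971465 -0.42488492 -1.62097882] [[-0.7, -0.1], [1.0, -0.2], [-0.7, -0.5], [0.5, -0.7], [0.2, 1.5], [-1.0, -1.1], [1.0, -0.1], [-1.5, -0.7], [0.6, 0.9]]
flap/eye local -0.1014 0.1494 [ 0.654  -0.3311  0.3151] 0.0012
flap/eye local -0.1002 -0.149 [ 0.3559 -0.3173  0.3129] 0.0012
flap/eye local -0.1058 -0.1508 [ 0.3544 -0.3117  0.1683] 0.0045
flap/eye local -0.0971 0.1475 [ 0.6519 -0.3353  0.1602] 0.0009
flap/eye local -0.1173 -0.0006 [ 0.505  -0.3077  0.2786] 0.001
pole [ 0.58618056  0.30844049 -1.32488781] [[0.1, -0.4], [0.0, 0.1], [-0.6, 0.6], [0.7, -1.1], [0.4, -1.3], [0.1, -2.6], [2.5, -0.5], [2.4, -0.6], [-1.7, -1.4], [-0.7, -1.1], [-1.0, -0.1], [-0.7, 0.9]]
base [0.6701 0.1574 0.0047] 0.003
base [0.6112 0.4022 0.0008] 0.0006
base [0.5247 0.3815 0.0009] 0.0
hook tri (array([0.63507292, 0.11288167, 0.07330177]), np.float64(0.0015284110845477138)) (array([0.6562995 , 0.12131056, 0.07481864]), np.float64(0.0017657891163190196))
jar lid [ 0.629 -0.229  0.085]
cam in tool [ 0.07307545 -0.00088174 -0.13246698]
[[-0.     1.    -0.   ]
 [ 0.959  0.     0.283]
 [ 0.283 -0.    -0.959]]
[[ 0.93   0.367  0.   ]
 [ 0.367 -0.93  -0.   ]
 [-0.     0.    -1.   ]] 0.014
```

```bash
python3 -m inch '[[0,[0,0,-5],0],[0,[0,0,-10],0],[0,[0,0,-14],-8],[0,[3,-2,-17],-16],[0,[7,-5,-17],-24],[0,[11,-8,-17],-32],[0,[15,-11,-17],-40],[0,[19,-14,-17],-48],[0,[22,-18,-17],-56],[0,[23.9,-19.6,-17],-65],[0,[23.9,-19.6,-17],-65],[0,[23.9,-19.6,-17],-65],[0,[23.9,-19.6,-17],-65]]'
python3 - <<'E'
from h import *
print(r.get_state()["q"]);save("wrist","w1")
E
```

```text
clock: 2.35
tool_pos: [0.3789, -0.3131, 0.4226]
eef_rot: [0.73, 0.684, -0.001, 0.0]
contact_force: [0.7, 0.1, 0.1]
opening: 1.002
[ 0.98548857  0.35979872 -0.5693947   1.67259289  0.20867927  1.17038989
  0.29819567]
```

View pics/w1.png

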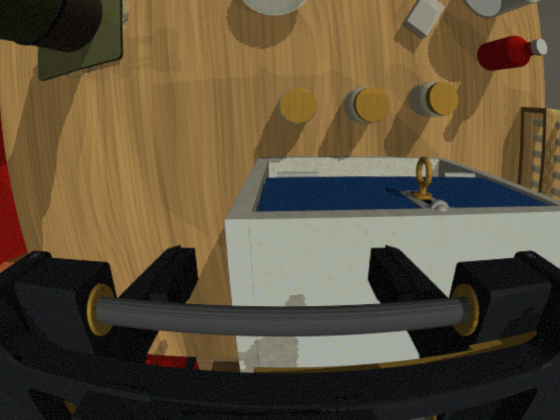

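```bash
python3 - <<'E'
from h import *
K,T=P("wrist"); np.savez("w1.npz",K=K,T=T)
crop("pics/w1_full.png","w1c",(380,130,100,100),6)
E
python3 -m inch '[[0,[0.3,5,0],0],[0,[0.6,10,0],0],[0,[1,15,0],0],[0,[1.4,20,0],0],[0,[1.6,25,0],0],[0,[1.6,25,0],0],[0,[1.6,25,0],0],[0,[1.6,25,0],0]]'
python3 - <<'E'
from h import *
K,T=P("wrist"); np.savez("w2.npz",K=K,T=T)
save("wrist","w2"); print(r.get_state()["q"])
crop("pics/w2_full.png","w2c",(85,130,100,100),6)
E
```

```text
clock: 3.2
tool_pos: [0.629, -0.312, 0.4228]
eef_rot: [0.729, 0.684, -0.001, 0.0]
contact_force: [-0.7, 0.5, -0.5]
opening: 1.001
[ 0.60219353  0.72027881 -0.51233866  0.99839402  0.3317302   1.49474916
  0.11297353]
```

View pics/w1c.png

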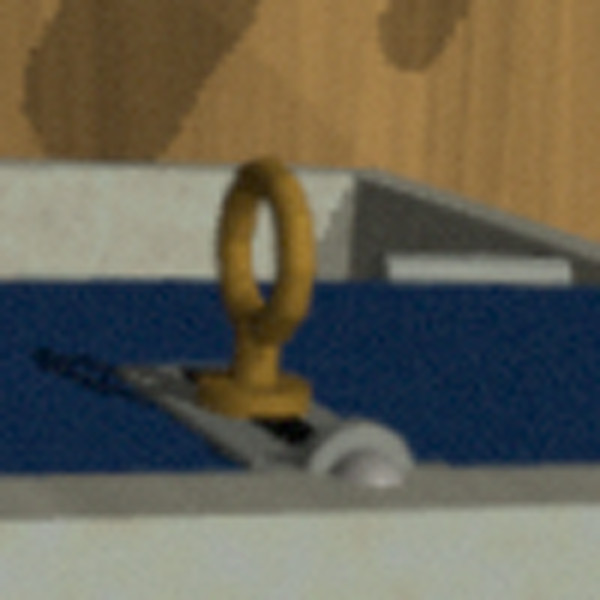

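View pics/w2.png

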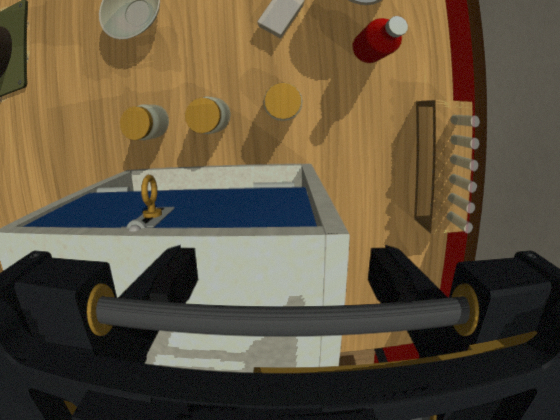

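```bash
python3 - <<'E'
from h import *
crop("pics/w2_full.png","w2c",(105,150,90,90),6)
E
```

```text
(no output)
```

View pics/w2c.png

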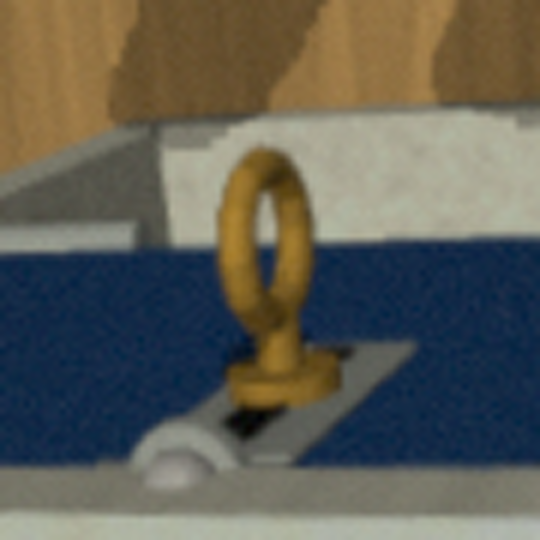

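```bash
cat >> h.py <<'E'
def wproj(K,T,X):
    X=np.atleast_2d(X); c=(T[:3,:3]@X.T).T+T[:3,3]; v=np.c_[c[:,0],-c[:,1],-c[:,2]]
    rr=np.hypot(v[:,0],v[:,1]); th=np.arctan2(rr,v[:,2]); k=th/np.maximum(rr,1e-9)
    return np.c_[K[0,0]*v[:,0]*k+K[0,2],K[1,1]*v[:,1]*k+K[1,2]]
def wray(K,T,u):
    a=np.array([(u[0]-K[0,2])/K[0,0],(u[1]-K[1,2])/K[1,1]]); th=np.linalg.norm(a)
    d=np.array([a[0]/th*np.sin(th),-a[1]/th*np.sin(th),-np.cos(th)]); R=T[:3,:3]
    return -R.T@T[:3,3],R.T@d
def trir(L):
    A=np.zeros((3,3));b=np.zeros(3)
    for o,d in L: M=np.eye(3)-np.outer(d,d); A+=M;b+=M@o
    X=np.linalg.solve(A,b); return X,max(np.linalg.norm((np.eye(3)-np.outer(d,d))@(X-o)) for o,d in L)
E
python3 - <<'E'
from h import *
a,b=np.load("w1.npz"),np.load("w2.npz")
c1=lambda p:((p[0]+.5)/6-.5+380,(p[1]+.5)/6-.5+130)
c2=lambda p:((p[0]+.5)/6-.5+105,(p[1]+.5)/6-.5+150)
def t(p,q): 
    X,e=trir([wray(a["K"],a["T"],c1(p)),wray(b["K"],b["T"],c2(q))]); return X,e
print("eye",t((267,252),(266,241)))
X,_=t((267,252),(266,241))
print("boss",t((255,393),(287,378)))
# overlay ring
for yaw in (-1.62,):
  hx=np.array([np.cos(yaw),np.sin(yaw),0]); hy=np.array([-np.sin(yaw),np.cos(yaw),0]); z=np.array([0,0,1.])
  ph=np.linspace(0,2*np.pi,60)
  for k,(c,f,x0,y0) in enumerate([(a,"w1c",380,130),(b,"w2c",105,150)]):
    im=cv2.imread(f"pics/{f}.png")
    for rad in (.00825,.0145):
      p=wproj(c["K"],c["T"],X+rad*(np.outer(np.cos(ph),hx)+np.outer(np.sin(ph),z)))
      q=((p-[x0,y0]+.5)*6-.5).astype(int)
      cv2.polylines(im,[q],True,(0,255,0),1)
    cv2.imwrite(f"pics/{f}_o.png",im)
E
python3 - <<'E'
import cv2,numpy as np
a=cv2.imread("pics/w1c_o.png")[100:500,100:450];b=cv2.imread("pics/w2c_o.png")[100:500,100:450]
cv2.imwrite("pics/ov.png",np.hstack([a,b]))
E
```

```text
eye (array([ 0.50790923, -0.29380452,  0.28328839]), np.float64(3.889825421890482e-05))
boss (array([ 0.50718078, -0.31589444,  0.28238427]), np.float64(1.17780478526952e-05))
```

View pics/ov.png

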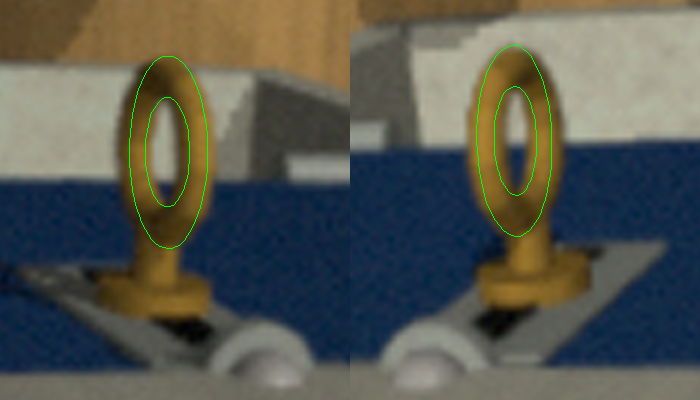

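```bash
python3 -m inch '[[0,[5,0,0],0],[0,[10,0,0],-4],[0,[15,-0.5,3],-8],[0,[20,-1,6],-12],[0,[25,-1,9],-16],[0,[30,-1,12],-18],[0,[34.2,-1.1,15],-18],[0,[34.2,-1.1,15],-18],[0,[34.2,-1.1,15],-18],[0,[34.2,-1.1,15],-18]]'
python3 - <<'E'
from h import *
K,T=P("wrist"); np.savez("w3.npz",K=K,T=T)
save("wrist","w3"); 
E
```

```text
clock: 4.25
tool_pos: [0.6395, 0.0304, 0.2736]
eef_rot: [0.612, 0.791, -0.0, 0.001]
contact_force: [0.4, 0.1, 0.1]
opening: 1.001
```

View pics/w3.png

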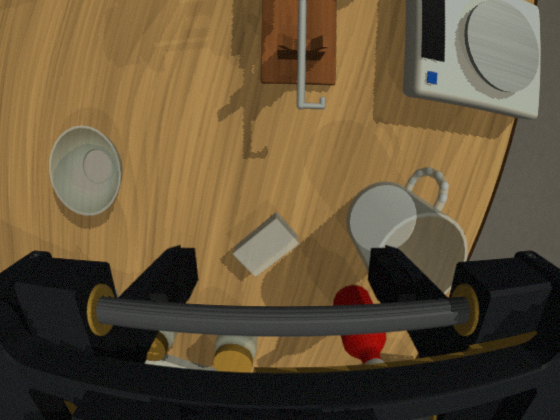

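```bash
python3 - <<'E'
from h import *
crop("pics/w3_full.png","w3c",(250,0,100,120),5)
E
```

```text
(no output)
```

View pics/w3c.png

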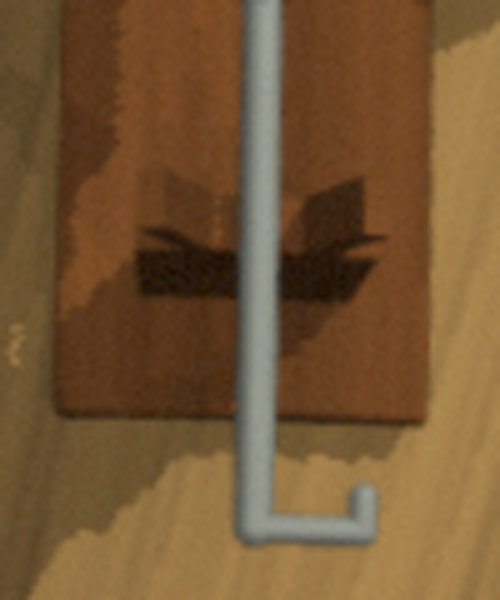

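```bash
python3 - <<'E'
from h import *
a=np.load("w3.npz")
c=lambda p:((p[0]+.5)/5-.5+250,(p[1]+.5)/5-.5+0)
def oz(p,z):
    o,d=wray(a["K"],a["T"],c(p)); return o+d*(z-o[2])/d[2]
A=oz((256,530),.075);B=oz((363,528),.075);C=oz((263,5),.075)
print("corner",A,"tip",B,np.linalg.norm(A-B),"rodfar",C,"yaw",np.arctan2(*(A-C)[[1,0]]))
F,G=oz((60,415),.012),oz((425,422),.012); print("base",F,G,np.linalg.norm(F-G), "yaw",np.arctan2(*(G-F)[[1,0]])-np.pi/2)
yaw=np.arctan2(*(A-C)[[1,0]]); ux=np.array([np.cos(yaw),np.sin(yaw)])
print("pole origin",A[:2]-.2*ux, "grasp x40",A[:2]-.16*ux)
# base center front edge: rest x=?
print("base front mid rel", (((F+G)/2)[:2]-(A[:2]-.2*ux))@ux)
s=r.get_state();print(s["tool_pos"])
from scipy.spatial.transform import Rotation as R
m=R.from_quat(s["eef_rot"]).as_matrix();print(m.round(4), np.degrees(np.arctan2(m[1,0],m[0,0])))
E
```

```text
corner [0.63656832 0.11495196 0.075     ] tip [0.65726894 0.12114661 0.075     ] 0.02160762417435416 rodfar [0.61007683 0.22370739 0.075     ] yaw -1.3318617378502775
base [0.58728914 0.13288835 0.012     ] [0.67188288 0.15410836 0.012     ] 0.08721462439828237 yaw -1.3250214400914462
pole origin [0.5892348 0.3092701] grasp x40 [0.5987015  0.27040647]
base front mid rel 0.1706121057884655
[0.64013694 0.02915826 0.27398509]
[[-0.2485  0.9686  0.0018]
 [ 0.9686  0.2485 -0.0021]
 [-0.0024  0.0012 -1.    ]] 104.3860028452809
```

```bash
python3 - <<'E'
from h import *
for n,u,v in [("jug",(221,262),(213,208)),("bottle",(203,232),(239,182)),("beaker",(313,355),(157,338)),("dish",(331,211),(352,261)),("scale",(240,355),(130,275))]:
    print(n,tri([u,v]))
for n in ("scene","side"): print(proj(n,[[.5079,-.2938,.2833]]), proj(n,[[.6366,.115,.075]]))
E
```

```text
jug (array([0.78473037, 0.00577491, 0.07263442]), np.float64(0.001154995830533745))
bottle (array([ 0.78429406, -0.12922752,  0.05642192]), np.float64(0.0004697316021267297))
beaker (array([0.69107936, 0.36828878, 0.05357526]), np.float64(0.00028746200522397354))
dish (array([ 0.38299735, -0.02080726,  0.03372406]), np.float64(0.0006832775775294648))
scale (array([0.85797001, 0.27129296, 0.04909818]), np.float64(0.0017286774079030515))
[[255.3379434  115.16128926]] [[283.71885333 268.98275008]]
[[353.3134897  111.57520631]] [[238.29461554 255.17870937]]
```

```bash
python3 -m inch '[[0,[5,0.4,0],0.5],[0,[10,0.8,0],0.5],[0,[15,1.2,1],0.5],[0,[20,1.7,3],0.5],[0,[23.9,2,7],0.5],[0,[23.9,2,11.4],0.5],[0,[23.9,2,11.4],0.5],[0,[23.9,2,11.4],0.5],[0,[23.9,2,11.4],0.5]]'
python3 - <<'E'
from h import *
K,T=P("wrist"); np.savez("w4.npz",K=K,T=T)
save("wrist","w4"); 
E
```

```text
clock: 5.2
tool_pos: [0.6021, 0.266, 0.1616]
eef_rot: [0.617, 0.787, 0.002, 0.002]
contact_force: [-0.0, -0.7, 0.9]
opening: 0.998
```

View pics/w4.png

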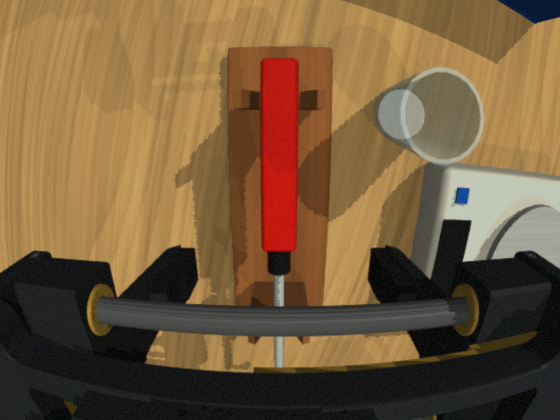

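```bash
python3 -m inch '[[0,[0,-0.15,3],0],[0,[0,-0.15,6],0],[0,[0,-0.15,8.5],0],[0,[0,-0.15,9.2],0],[0,[0,-0.15,9.2],0],[0,[0,-0.15,9.2],0],[0.5,[0,-0.15,9.2],0],[1,[0,-0.15,9.2],0],[1,[0,-0.15,9.2],0],[1,[0,-0.15,9.2],0],[1,[0,-0.15,9.2],0],[1,[0,-0.15,9.2],0],[1,[0,-0.15,9.2],0],[1,[0,-0.15,9.2],0],[1,[0,-0.15,9.2],0],[1,[0,-0.15,9.2],0]]' 58
python3 - <<'E'
from h import *
s=r.get_state(); print(s); np.savez("grasp.npz",p=s["tool_pos"],q=s["eef_rot"]); save("wrist","w5"); save("side","d5")
E
```

```text
clock: 6.85
tool_pos: [0.5981, 0.2676, 0.0667]
eef_rot: [0.615, 0.788, 0.0, 0.0]
contact_force: [1.1, -0.3, 0.1]
opening: 0.26
{'clock': 6.85, 'q': array([-0.26970825,  0.99606636, -0.42484179,  1.57855632,  0.57206323,
        0.6934362 , -0.7256015 ]), 'qd': array([-0.00057617,  0.00050005, -0.00108369, -0.00102693, -0.00045585,
       -0.00041665,  0.00032655]), 'joint_torque': array([-1.85752439e-02, -5.96969175e+01, -5.49857453e+00, -1.04482815e+01,
       -1.07531799e-01,  1.06412123e-01, -7.88778038e-03]), 'tool_pos': array([0.59808374, 0.26756543, 0.06667939]), 'eef_rot': array([6.15431476e-01, 7.88190382e-01, 1.10460235e-04, 9.11107856e-05]), 'contact_force': array([ 1.05499338, -0.26105854,  0.12608913]), 'moment': array([ 0.00334312, -0.15627716, -0.02997763]), 'opening': 0.2595703929554713}
```

View pics/w5.png

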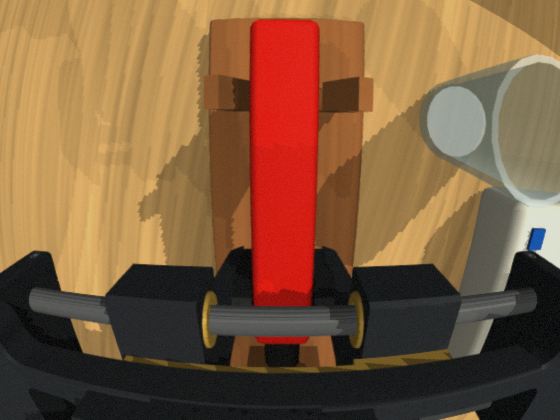

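View pics/d5.png

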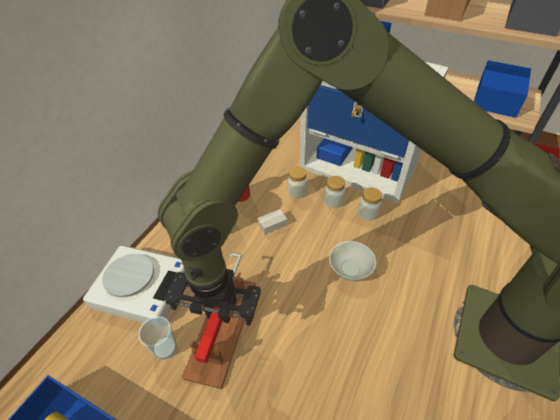

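Pole is gripped: the opening of about 23 mm fits the 24 mm handle, and the handle sits centred between the jaws. Next I lift it, carry it and stage it in front of the eye.

```bash
python3 -m inch '[[1,[0,0,-1],0],[1,[0,0,-3],0],[1,[0,0,-6],0],[1,[0,0,-10],0],[1,[0,0,-14],0],[1,[0,0,-18],0],[1,[-2,-2,-20.8],2],[1,[-5,-5,-20.8],4],[1,[-8,-8,-20.8],6],[1,[-11,-11,-20.8],8],[1,[-15,-14,-20.8],10],[1,[-19,-17,-20.8],12],[1,[-23,-20,-20.8],14],[1,[-26,-22,-20.8],16],[1,[-29,-23,-20.8],16.8],[1,[-29,-23,-20.8],16.8],[1,[-29,-23,-20.8],16.8],[1,[-29,-23,-20.8],16.8],[1,[-29,-23,-20.8],16.8]]'
python3 - <<'E'
from h import *
for i in range(3): s=r.get_state(); print(s["tool_pos"],s["eef_rot"],s["moment"])
save("side","d6"); save("scene","s6")
E
```

```text
clock: 8.85
tool_pos: [0.4454, -0.0682, 0.2749]
eef_rot: [0.723, 0.691, 0.0, -0.0]
contact_force: [0.1, 1.2, -2.3]
opening: 0.26
[ 0.44538786 -0.06815124  0.27493807] [ 7.23045400e-01  6.90800417e-01  3.63958673e-04 -1.90044861e-05] [-0.04826783 -0.11293097  0.00691171]
[ 0.44538786 -0.06815124  0.27493807] [ 7.23045400e-01  6.90800417e-01  3.63958673e-04 -1.90044861e-05] [-0.04826783 -0.11293097  0.00691171]
[ 0.44538786 -0.06815124  0.27493807] [ 7.23045400e-01  6.90800417e-01  3.63958673e-04 -1.90044861e-05] [-0.04826783 -0.11293097  0.00691171]
```

View pics/d6.png

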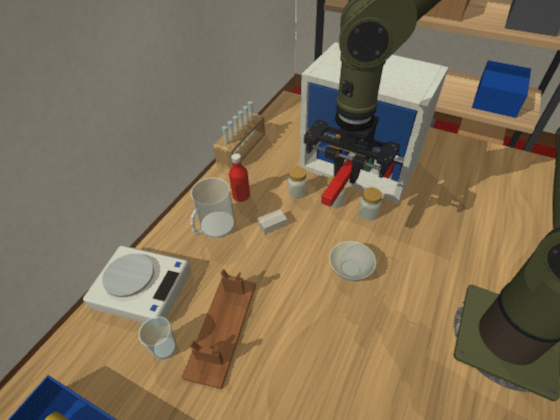

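View pics/s6.png

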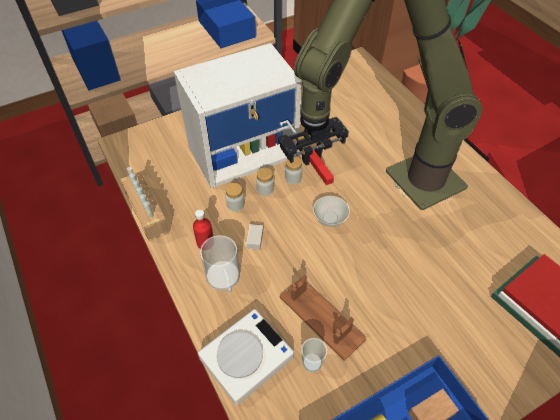

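```bash
cat >> h.py <<'E'
def hookpts(D=.1575,dz=.0083):
    from scipy.spatial.transform import Rotation as R
    s=r.get_state(); m=R.from_quat(s["eef_rot"]).as_matrix(); p=s["tool_pos"]
    f=lambda x,y,z: p+m@np.array([-x,-y*-1 if False else y*1.0,-z])
    return np.array([f(D,0,dz),f(D,.022,dz),f(D-.007,.022,dz),f(.03,0,dz)]),m,p
E
python3 - <<'E'
from h import *
H,m,p=hookpts(); print(m.round(3)); print(H.round(4)); q=proj("scene",H); print(q)
x0,y0=250,95
im=cv2.imread("pics/s6_full.png")[y0:y0+70,x0:x0+90]; im=cv2.resize(im,None,fx=8,fy=8,interpolation=cv2.INTER_CUBIC)
for a in (q[:3]-[x0,y0]+.5)*8: cv2.circle(im,tuple(a.astype(int)),4,(0,0,255),1)
cv2.imwrite("pics/s6c.png",im)
E
```

```text
[[ 0.046  0.999  0.   ]
 [ 0.999 -0.046  0.   ]
 [ 0.     0.    -1.   ]]
[[ 0.438  -0.2258  0.283 ]
 [ 0.46   -0.2268  0.2831]
 [ 0.4603 -0.2198  0.2831]
 [ 0.4439 -0.0984  0.2831]]
[[286.17226482 121.03500013]
 [279.67963492 123.26070283]
 [280.71990264 124.70520073]
 [306.19440265 148.30627111]]
```

View pics/s6c.png

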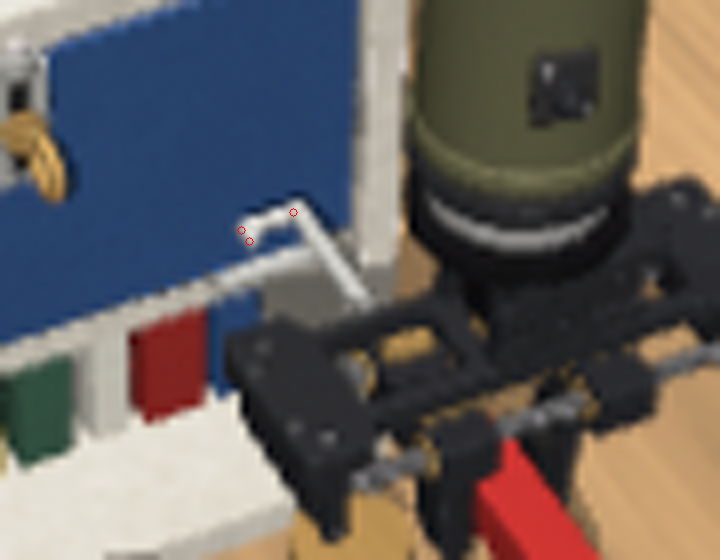

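```bash
python3 -m inch '[[1,[-2,0,0],0],[1,[-4,0,0],0],[1,[-6,0,0],0],[1,[-6.8,1,0],0],[1,[-6.8,2,0],0],[1,[-6.8,3.3,0],0],[1,[-6.8,3.3,0],0],[1,[-6.8,3.3,0],0],[1,[-6.8,3.3,0],0]]'
cat > ov.py <<'E'
import sys
from h import *
def ov(name,cams,D=.1575,dz=.0083,E=(.5079,-.2938,.2833),sz=(70,60)):
    s=r.get_state(); H,m,p=hookpts(D,dz); print(s["tool_pos"],s["contact_force"].round(2),s["moment"].round(3))
    e=np.array(E); d=(m.T@(e-(H[0]+H[1])/2))*1000; print("eye - crossbar mid: along pole %.1f, lateral %.1f, up %.1f"%(-d[0],d[1],-d[2]))
    ph=np.linspace(0,2*np.pi,40); hx=np.array([-.0492,-.9988,0])
    for c in cams:
        viewer.snapshot(c); im=viewer.snapshot(c)[:,:,::-1] if False else None
    return H
E
python3 - <<'E'
from h import *
s=r.get_state(); H,m,p=hookpts(); E=np.array([.5079,-.2938,.2833]); d=m.T@(E-(H[0]+H[1])/2)*1000
print(s["tool_pos"],s["contact_force"].round(2),s["moment"].round(3)); print("eye-crossbar mid: along %.1f lat %.1f up %.1f"%(-d[0],d[1],-d[2]))
save("scene","s7"); q=proj("scene",np.vstack([H,E]));x0,y0=230,90
im=cv2.imread("pics/s7_full.png")[y0:y0+60,x0:x0+80]; im=cv2.resize(im,None,fx=9,fy=9,interpolation=cv2.INTER_CUBIC)
for a in (q-[x0,y0]+.5)*9: cv2.circle(im,tuple(a.astype(int)),3,(0,0,255),1)
cv2.imwrite("pics/s7c.png",im); save("side","d7",(320,80,80,60),9); save("wrist","w7")
E
```

```text
clock: 9.85
tool_pos: [0.4742, -0.1384, 0.2746]
eef_rot: [0.724, 0.69, -0.0, -0.0]
contact_force: [-1.2, 1.0, -1.9]
opening: 0.264
[ 0.47416911 -0.13843004  0.27460848] [-1.21  1.03 -1.86] [-0.09  -0.073  0.022]
eye-crossbar mid: along -3.9 lat 30.0 up 0.4
```

View pics/s7c.png

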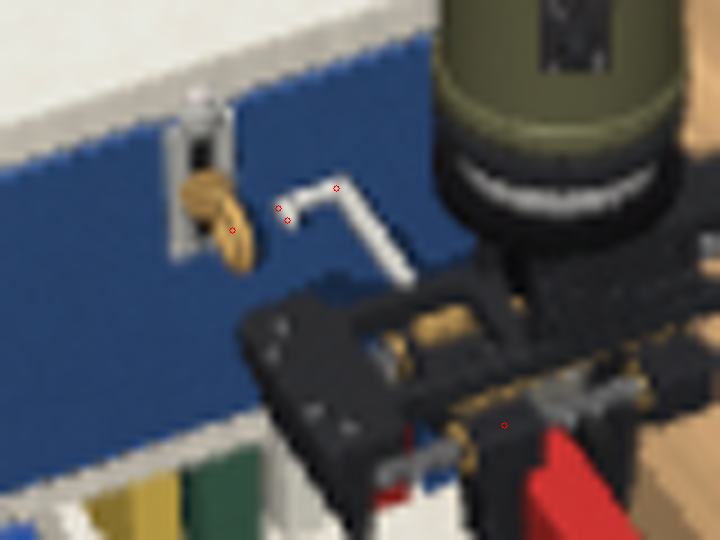

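View pics/d7.png

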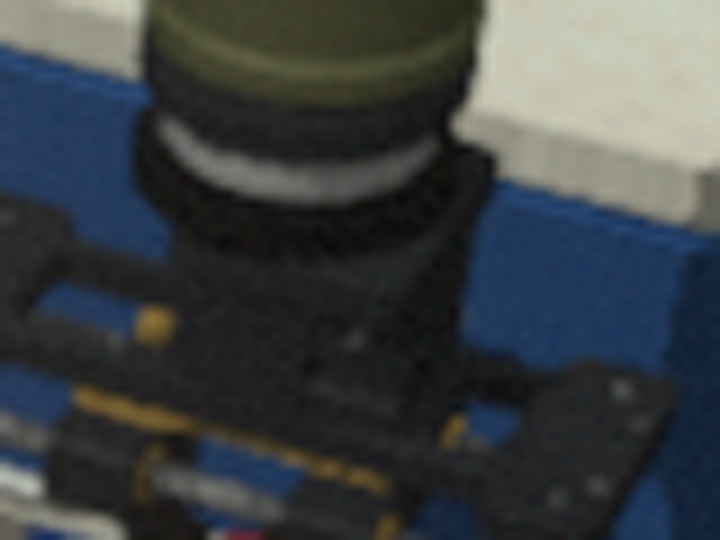

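View pics/w7.png

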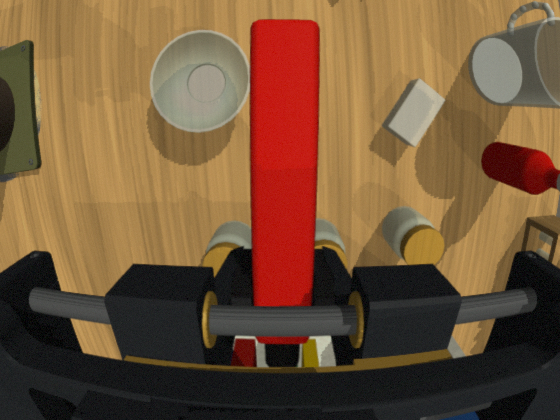

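```bash
python3 - <<'E'
from h import *
H,m,p=hookpts(); b=proj("scene",H[0])[0]
J={n:(proj("scene",H[0]+m@np.array(v)*.001)[0]-b).round(3) for n,v in [("along",(-1,0,0)),("lat",(0,1,0)),("up",(0,0,-1))]}
print(J)
A=np.c_[J["along"],J["up"]]
for d in [(.5,-.5),(.55,-.7),(.4,-.4)]: print(np.linalg.solve(A,d), np.linalg.lstsq(np.c_[A,J["lat"]],np.array(d),rcond=None)[0])
E
```

```text
{'along': array([-0.14 , -0.197]), 'lat': array([-0.292,  0.097]), 'up': array([-0.005, -0.247])}
[-3.75055812  5.01562733] [ 0.23564589  1.11204719 -1.84435158]
[-4.14793868  6.14228308] [ 0.52885366  1.56242875 -2.16387554]
[-3.0004465   4.01250186] [ 0.18851671  0.88963775 -1.47548126]
```

```bash
python3 -m inch '[[1,[0,0.4,0.05],0],[1,[0,0.8,0.05],0],[1,[0,1.1,0.05],0],[1,[0,1.3,0.05],0],[1,[0,1.5,0.05],0],[1,[0,1.7,0.05],0],[1,[0,1.8,0.05],0],[1,[0,1.8,0.05],0]]'
cat > chk.py <<'E'
from h import *
import sys
s=r.get_state(); H,m,p=hookpts(); E=np.array([.5079,-.2938,.2833]); d=m.T@(E-(H[0]+H[1])/2)*1000
print(s["tool_pos"],s["contact_force"].round(2),s["moment"].round(3)); print("eye-crossbar mid: along %.1f lat %.1f up %.1f"%(-d[0],d[1],-d[2]))
f=sys.argv[1]
save("scene",f); q=proj("scene",np.vstack([H,E]));x0,y0=[int(v) for v in sys.argv[2:4]] if len(sys.argv)>3 else (220,90)
im=cv2.imread(f"pics/{f}_full.png")[y0:y0+60,x0:x0+80]; im=cv2.resize(im,None,fx=9,fy=9,interpolation=cv2.INTER_CUBIC)
for a in (q-[x0,y0]+.5)*9: cv2.circle(im,tuple(a.astype(int)),3,(0,0,255),1)
cv2.imwrite(f"pics/{f}c.png",im)
E
python3 chk.py s8
```

```text
clock: 10.8
tool_pos: [0.4929, -0.1399, 0.2742]
eef_rot: [0.724, 0.69, 0.0, 0.0]
contact_force: [0.3, 0.6, -1.7]
opening: 0.265
[ 0.49288545 -0.13994606  0.27419816] [ 0.35  0.59 -1.74] [-0.126 -0.084  0.037]
eye-crossbar mid: along -4.6 lat 11.4 up 0.8
```

View pics/s8c.png

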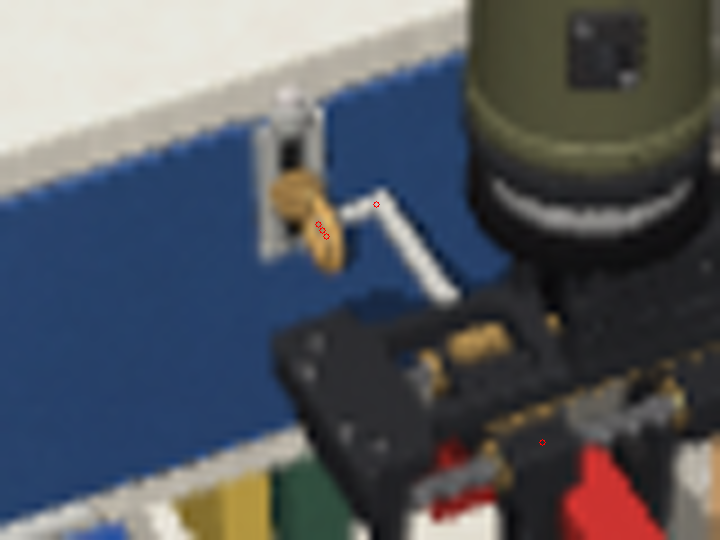

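```bash
python3 -m inch '[[1,[0.1,0,0],0],[1,[0.2,0,0],0],[1,[0.2,0.2,0],0],[1,[0.2,0.4,0],0],[1,[0.2,0.4,0],0]]'; python3 chk.py s9
```

```text
clock: 11.35
tool_pos: [0.4973, -0.1381, 0.2743]
eef_rot: [0.724, 0.69, 0.0, 0.0]
contact_force: [-0.3, -0.0, -1.3]
opening: 0.267
[ 0.49729687 -0.1381456   0.27425278] [-0.31 -0.02 -1.34] [-0.056 -0.055 -0.019]
eye-crossbar mid: along -2.5 lat 7.1 up 0.7
```

View pics/s9c.png

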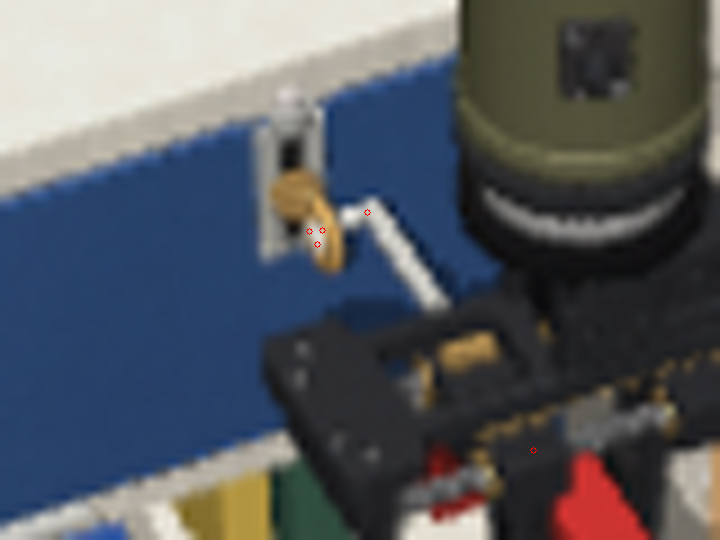

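The silver lip now shows on the far side of the ring at (312,235) in the crop, so the hook is threading. I'll finish the insertion, then do a gentle test pull.

```bash
python3 -m inch '[[1,[0,0.2,0],0],[1,[0,0.4,0],0],[1,[0,0.6,0],0],[1,[0,0.7,0],0],[1,[0,0.7,0],0]]'; python3 chk.py s10; python3 -m inch '[[1,[0.1,0,0],0],[1,[0.2,0,0],0],[1,[0.3,0,0],0],[1,[0.4,0,0],0],[1,[0.4,0,0],0]]'
```

```text
clock: 11.9
tool_pos: [0.504, -0.1384, 0.2742]
eef_rot: [0.724, 0.69, 0.0, 0.0]
contact_force: [-0.2, 0.0, -2.4]
opening: 0.263
[ 0.50404173 -0.13844902  0.27418883] [-0.22  0.04 -2.41] [ 0.02  -0.05   0.033]
eye-crossbar mid: along -2.5 lat 0.3 up 0.8
clock: 12.45
tool_pos: [0.5041, -0.1342, 0.2742]
eef_rot: [0.724, 0.69, 0.0, -0.0]
contact_force: [-0.0, -0.5, -2.0]
opening: 0.262
```

View pics/s10c.png

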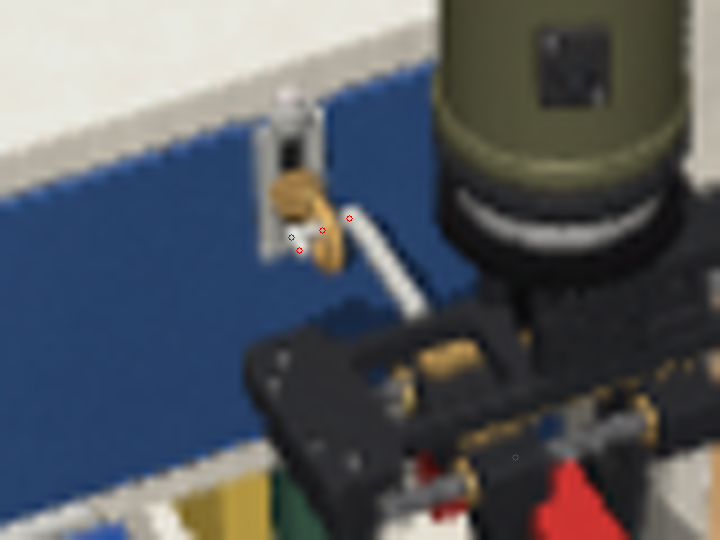

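```bash
python3 -m inch '[[1,[0.1,0,0],0],[1,[0.2,0,0],0],[1,[0.3,0,0],0],[1,[0.4,0,0],0],[1,[0.4,0,0],0],[1,[0.4,0,0],0]]'; python3 -m inch '[[1,[0.05,0,0],0],[1,[0.1,0,0],0],[1,[0.1,0,0],0],[1,[0.1,0,0],0]]'
```

```text
clock: 13.05
tool_pos: [0.5042, -0.131, 0.2742]
eef_rot: [0.724, 0.69, -0.0, 0.0]
contact_force: [0.3, -1.9, -2.0]
opening: 0.263
clock: 13.45
tool_pos: [0.5043, -0.1305, 0.2742]
eef_rot: [0.724, 0.689, -0.0, 0.0]
contact_force: [-0.1, -5.5, -1.3]
opening: 0.264
```

It's caught: after 4.5 mm of pull the force rises to 5.5 N on the eye and holds. Now I'll ease it off the catch.

```bash
python3 -m inch '[[1,[0.05,0,0.01],0],[1,[0.1,0,0.02],0],[1,[0.1,0,0.02],0]]'; python3 -m inch '[[1,[0.04,0,0.01],0],[1,[0.08,0,0.02],0],[1,[0.08,0,0.02],0]]'
```

```text
clock: 13.75
tool_pos: [0.5043, -0.1303, 0.274]
eef_rot: [0.724, 0.689, -0.001, 0.001]
contact_force: [0.7, -6.1, -2.6]
opening: 0.262
clock: 14.05
tool_pos: [0.5044, -0.1301, 0.2739]
eef_rot: [0.725, 0.689, -0.001, 0.001]
contact_force: [0.5, -8.2, -1.2]
opening: 0.264
```

```bash
python3 -m inch '[[1,[0.04,0,0.01],0],[1,[0.08,0,0.02],0],[1,[0.08,0,0.02],0]]'; python3 -m inch '[[1,[0.04,0,0.01],0],[1,[0.08,0,0.02],0],[1,[0.08,0,0.02],0]]'
```

```text
clock: 14.35
tool_pos: [0.5044, -0.1297, 0.2737]
eef_rot: [0.725, 0.689, -0.001, 0.001]
contact_force: [0.2, -8.9, -2.0]
opening: 0.262
clock: 14.65
tool_pos: [0.5044, -0.1267, 0.2734]
eef_rot: [0.724, 0.69, -0.0, 0.0]
contact_force: [-0.6, -4.2, -2.4]
opening: 0.267
```

```bash
python3 -m inch '[[1,[0.1,0,0.02],0],[1,[0.2,0,0.04],0],[1,[0.2,0,0.04],0]]'; python3 chk.py s11
```

```text
clock: 14.95
tool_pos: [0.5046, -0.1225, 0.273]
eef_rot: [0.723, 0.69, 0.001, -0.001]
contact_force: [-0.0, 0.6, -2.0]
opening: 0.261
[ 0.50461691 -0.12251154  0.27302831] [-0.03  0.63 -1.99] [-0.108 -0.056 -0.033]
eye-crossbar mid: along 13.4 lat 0.2 up 2.3
```

View pics/s11c.png

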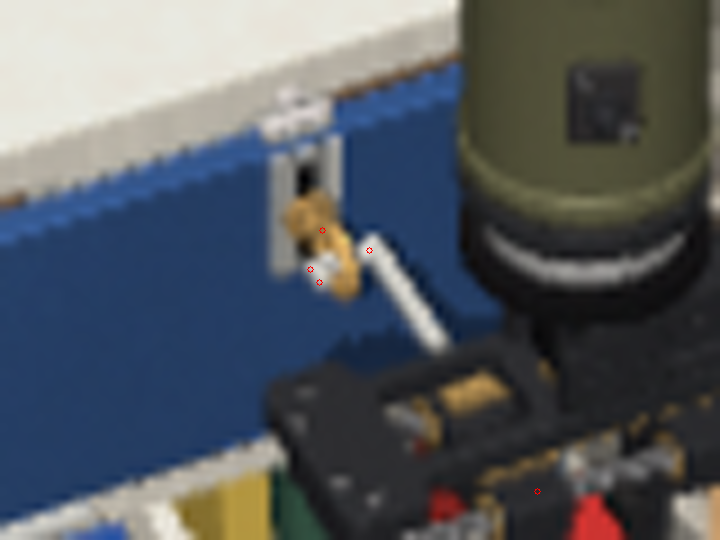

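Off the catch and resting on the hook at about 0.15 rad, with the lip still behind the ring at (318,270). Next I compute the arc.

```bash
python3 - <<'E'
import numpy as np
R=121; p0=np.array([R*np.cos(np.radians(71.2)),R*np.sin(np.radians(71.2))])
for k,ps in enumerate(np.arange(71.2,-9,-2)):
    if k%10==0: p0=np.array([R*np.cos(np.radians(ps)),R*np.sin(np.radians(ps))]); print("--")
    p=np.array([R*np.cos(np.radians(ps)),R*np.sin(np.radians(ps))]); print(round(ps,1),((p-p0)/10*[1,-1]).round(2), (p).round(1))
E
```

```text
--
71.2 [ 0. -0.] [ 39.  114.5]
69.2 [0.4  0.14] [ 43.  113.1]
67.2 [0.79 0.3 ] [ 46.9 111.5]
65.2 [1.18 0.47] [ 50.8 109.8]
63.2 [1.56 0.65] [ 54.6 108. ]
61.2 [1.93 0.85] [ 58.3 106. ]
59.2 [2.3  1.06] [ 62.  103.9]
57.2 [2.66 1.28] [ 65.5 101.7]
55.2 [3.01 1.52] [69.1 99.4]
53.2 [3.35 1.77] [72.5 96.9]
--
51.2 [ 0. -0.] [75.8 94.3]
49.2 [0.32 0.27] [79.1 91.6]
47.2 [0.64 0.55] [82.2 88.8]
45.2 [0.94 0.84] [85.3 85.9]
43.2 [1.24 1.15] [88.2 82.8]
41.2 [1.52 1.46] [91.  79.7]
39.2 [1.79 1.78] [93.8 76.5]
37.2 [2.06 2.11] [96.4 73.2]
35.2 [2.31 2.46] [98.9 69.7]
33.2 [2.54 2.8 ] [101.2  66.3]
--
31.2 [ 0. -0.] [103.5  62.7]
29.2 [0.21 0.37] [105.6  59. ]
27.2 [0.41 0.74] [107.6  55.3]
25.2 [0.6  1.12] [109.5  51.5]
23.2 [0.77 1.5 ] [111.2  47.7]
21.2 [0.93 1.89] [112.8  43.8]
19.2 [1.08 2.29] [114.3  39.8]
17.2 [1.21 2.69] [115.6  35.8]
15.2 [1.33 3.1 ] [116.8  31.7]
13.2 [1.43 3.51] [117.8  27.6]
--
11.2 [ 0. -0.] [118.7  23.5]
9.2 [0.07 0.42] [119.4  19.3]
7.2 [0.14 0.83] [120.   15.2]
5.2 [0.18 1.25] [120.5  11. ]
3.2 [0.21 1.67] [120.8   6.8]
1.2 [0.23 2.1 ] [121.    2.5]
-0.8 [0.23 2.52] [121.   -1.7]
-2.8 [0.22 2.94] [120.9  -5.9]
-4.8 [0.19 3.36] [120.6 -10.1]
-6.8 [0.15 3.78] [120.1 -14.3]
--
-8.8 [ 0. -0.] [119.6 -18.5]
```

```bash
python3 -m inch '[[1,[0.2,0,0.07],0],[1,[0.4,0,0.14],0],[1,[0.6,0,0.22],0],[1,[0.79,0,0.3],0],[1,[0.98,0,0.38],0],[1,[1.18,0,0.47],0],[1,[1.37,0,0.56],0],[1,[1.56,0,0.65],0],[1,[1.75,0,0.75],0],[1,[1.93,0,0.85],0],[1,[2.12,0,0.95],0],[1,[2.3,0,1.06],0],[1,[2.48,0,1.17],0],[1,[2.66,0,1.28],0],[1,[2.84,0,1.4],0],[1,[3.01,0,1.52],0],[1,[3.18,0,1.64],0],[1,[3.35,0,1.77],0],[1,[3.51,0,1.9],0],[1,[3.68,0,2.02],0]]'; python3 chk.py s12
```

```text
clock: 17.0
tool_pos: [0.5063, -0.0871, 0.2527]
eef_rot: [0.724, 0.69, 0.0, -0.0]
contact_force: [-0.2, 0.3, -2.4]
opening: 0.264
[ 0.50633449 -0.08713129  0.2526664 ] [-0.16  0.34 -2.36] [ 0.063 -0.074  0.027]
eye-crossbar mid: along 48.9 lat 0.5 up 22.3
```

View pics/s12c.png

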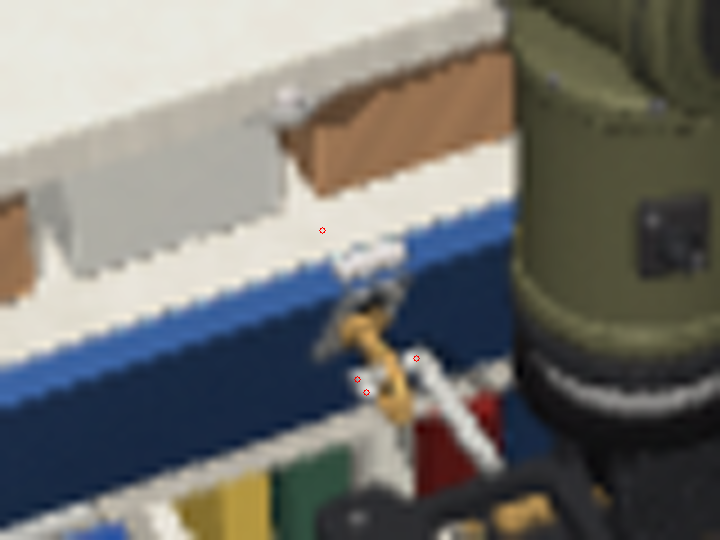

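```bash
python3 -m inch '[[1,[0.16,0,0.13],0],[1,[0.32,0,0.27],0],[1,[0.48,0,0.41],0],[1,[0.64,0,0.55],0],[1,[0.79,0,0.7],0],[1,[0.94,0,0.84],0],[1,[1.09,0,1.0],0],[1,[1.24,0,1.15],0],[1,[1.38,0,1.3],0],[1,[1.52,0,1.46],0],[1,[1.66,0,1.62],0],[1,[1.79,0,1.78],0],[1,[1.93,0,1.95],0],[1,[2.06,0,2.11],0],[1,[2.18,0,2.28],0],[1,[2.31,0,2.46],0],[1,[2.43,0,2.63],0],[1,[2.54,0,2.8],0],[1,[2.66,0,2.98],0],[1,[2.77,0,3.16],0]]'; python3 chk.py s13 220 110
```

```text
clock: 19.05
tool_pos: [0.5077, -0.0595, 0.221]
eef_rot: [0.724, 0.69, 0.0, 0.0]
contact_force: [-0.0, 0.6, -2.6]
opening: 0.263
[ 0.50769536 -0.05951958  0.22104721] [-0.05  0.56 -2.6 ] [ 0.296 -0.049  0.041]
eye-crossbar mid: along 76.5 lat 0.5 up 54.0
```

View pics/s13c.png

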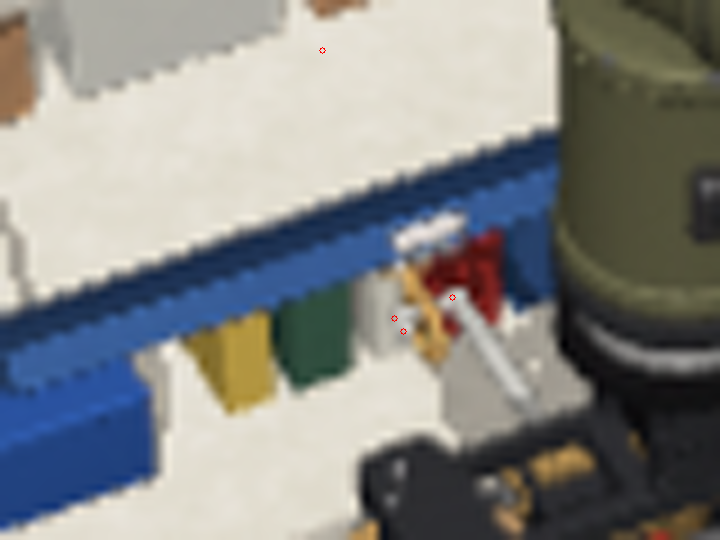

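```bash
python3 -m inch '[[1,[0.11,0,0.18],0],[1,[0.21,0,0.37],0],[1,[0.31,0,0.55],0],[1,[0.41,0,0.74],0],[1,[0.51,0,0.93],0],[1,[0.6,0,1.12],0],[1,[0.69,0,1.31],0],[1,[0.77,0,1.5],0],[1,[0.85,0,1.7],0],[1,[0.93,0,1.89],0],[1,[1.01,0,2.09],0],[1,[1.08,0,2.29],0],[1,[1.15,0,2.49],0],[1,[1.21,0,2.69],0],[1,[1.27,0,2.9],0],[1,[1.33,0,3.1],0],[1,[1.38,0,3.3],0],[1,[1.43,0,3.51],0],[1,[1.48,0,3.72],0],[1,[1.52,0,3.92],0]]'; python3 chk.py s14 220 120
```

```text
clock: 21.1
tool_pos: [0.5084, -0.0444, 0.1818]
eef_rot: [0.724, 0.69, -0.0, 0.0]
contact_force: [0.0, 1.3, -3.4]
opening: 0.265
[ 0.50841206 -0.04444312  0.18181075] [ 0.02  1.27 -3.44] [ 0.46  -0.073 -0.048]
eye-crossbar mid: along 91.6 lat 0.5 up 93.2
```

View pics/s14c.png

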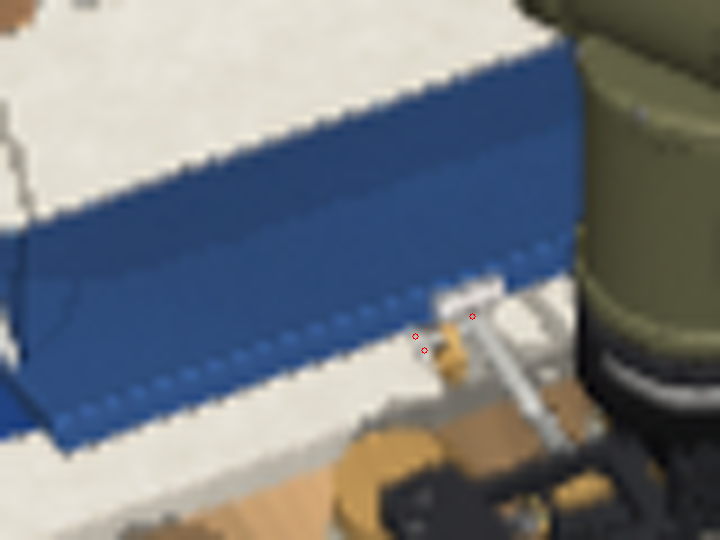

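```bash
python3 -m inch '[[1,[0.04,0,0.21],0],[1,[0.07,0,0.42],0],[1,[0.11,0,0.62],0],[1,[0.14,0,0.83],0],[1,[0.16,0,1.04],0],[1,[0.18,0,1.25],0],[1,[0.2,0,1.46],0],[1,[0.21,0,1.67],0],[1,[0.22,0,1.88],0],[1,[0.23,0,2.1],0],[1,[0.23,0,2.31],0],[1,[0.23,0,2.52],0],[1,[0.23,0,2.73],0],[1,[0.22,0,2.94],0],[1,[0.2,0,3.15],0],[1,[0.19,0,3.36],0],[1,[0.17,0,3.5],0],[1,[0.15,0,3.6],0],[1,[0.15,0,3.6],0]]'; python3 chk.py s15 220 130
```

```text
clock: 23.05
tool_pos: [0.5085, -0.0431, 0.1459]
eef_rot: [0.724, 0.69, -0.0, 0.0]
contact_force: [-0.1, 0.2, -2.7]
opening: 0.259
[ 0.50845623 -0.04312483  0.14592603] [-0.08  0.15 -2.67] [ 0.387 -0.062 -0.019]
eye-crossbar mid: along 92.9 lat 0.5 up 129.0
```

View pics/s15c.png

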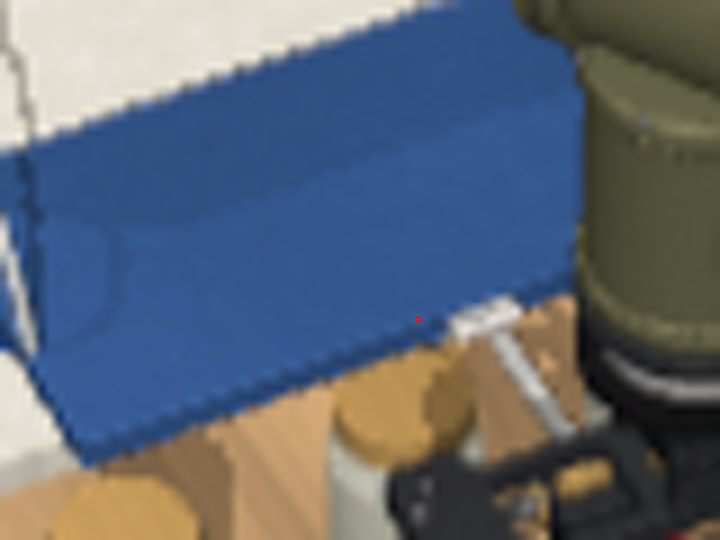

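```bash
python3 -m inch '[[1,[0,0,0.1],0],[1,[-0.01,0,0.2],0],[1,[-0.02,0,0.3],0],[1,[-0.03,0,0.4],0],[1,[-0.03,0,0.4],0],[1,[-0.03,0,0.4],0]]'; python3 -c "
from h import *
print(r.get_state()['moment'])"; python3 -m inch '[[1,[0,0,0.1],0],[1,[-0.03,0,0.2],0],[1,[-0.05,0,0.3],0],[1,[-0.05,0,0.3],0],[1,[-0.05,0,0.3],0]]';python3 chk.py s16 220 130
```

```text
clock: 23.7
tool_pos: [0.5085, -0.0435, 0.1421]
eef_rot: [0.724, 0.69, -0.0, 0.0]
contact_force: [0.6, 1.0, -2.8]
opening: 0.269
[-0.09557381 -0.03873995 -0.00575615]
clock: 24.2
tool_pos: [0.5084, -0.0438, 0.139]
eef_rot: [0.724, 0.69, -0.0, 0.0]
contact_force: [0.1, 0.6, -1.9]
opening: 0.264
[ 0.50844546 -0.04381398  0.13899057] [ 0.06  0.58 -1.87] [-0.072 -0.071 -0.021]
eye-crossbar mid: along 92.2 lat 0.5 up 136.0
```

View pics/s16c.png

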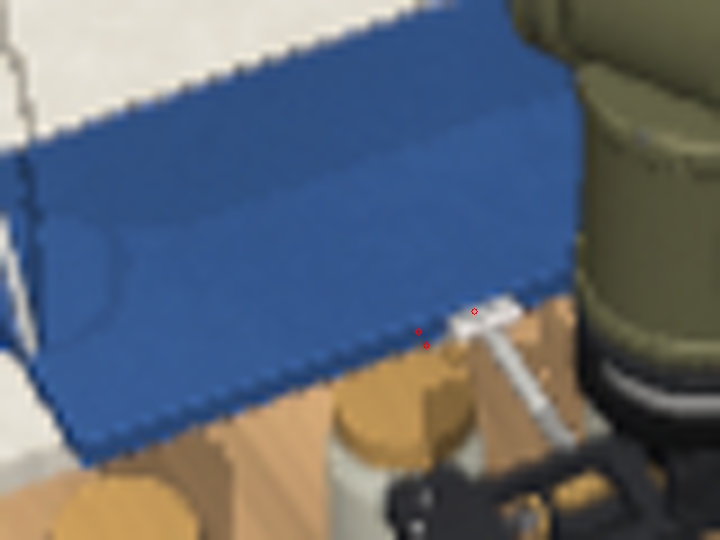

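```bash
python3 -m inch '[[1,[-0.1,0,0.1],0],[1,[-0.2,0,0.2],0],[1,[-0.2,-0.2,0.2],0],[1,[-0.2,-0.4,0.2],0],[1,[-0.2,-0.6,0.2],0],[1,[-0.2,-0.8,0.2],0],[1,[-0.2,-0.8,0.2],0]]'; python3 -c "
from h import *
print(r.get_state()['moment'])"
```

```text
clock: 24.95
tool_pos: [0.5, -0.0455, 0.137]
eef_rot: [0.724, 0.69, -0.0, -0.0]
contact_force: [0.3, -0.6, -1.5]
opening: 0.264
[-0.06675547 -0.04216005  0.02381093]
```

```bash
python3 -m inch '[[1,[0,-0.15,0],0],[1,[0,-0.3,0],0],[1,[0,-0.45,0],0],[1,[0,-0.6,0],0],[1,[0,-0.6,0],0]]'; python3 -c "
from h import *
print(r.get_state()['moment'])"; python3 -m inch '[[1,[0,-0.2,0],0],[1,[0,-0.4,0],0],[1,[0,-0.7,0],0],[1,[0,-1.1,0],0],[1,[0,-1.6,0],0],[1,[0,-2.1,0],0],[1,[0,-2.1,0],0]]';python3 chk.py s17 230 135
```

```text
clock: 25.45
tool_pos: [0.494, -0.0451, 0.137]
eef_rot: [0.724, 0.69, -0.0, -0.0]
contact_force: [0.1, 0.2, -1.6]
opening: 0.264
[-0.07812598 -0.04402715  0.02842967]
clock: 26.15
tool_pos: [0.4722, -0.0442, 0.137]
eef_rot: [0.724, 0.69, -0.001, -0.0]
contact_force: [-0.8, -0.7, -2.2]
opening: 0.263
[ 0.47224019 -0.04415831  0.13699645] [-0.85 -0.7  -2.21] [-0.078 -0.051  0.027]
eye-crossbar mid: along 90.2 lat 36.4 up 137.9
```

View pics/s17c.png

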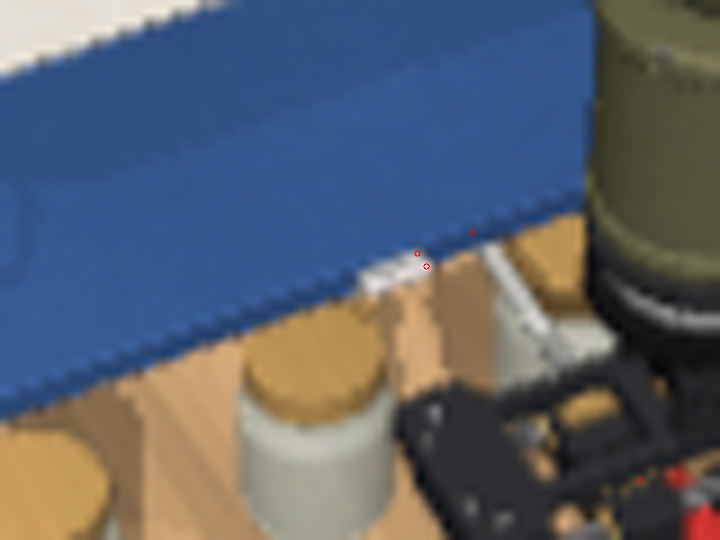

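```bash
python3 -m inch '[[1,[2,0,0],0],[1,[5,0,0],0],[1,[9,0,0],0],[1,[13,0.5,-2],0],[1,[16,2,-5],-2],[1,[19,4,-8],-5],[1,[22,6,-10],-8],[1,[25,8,-10],-11],[1,[28,9.5,-10],-14],[1,[30.5,10.7,-10],-16],[1,[31.7,11.1,-10],-16.8],[1,[31.7,11.1,-10],-16.8],[1,[31.7,11.1,-10],-16.8],[1,[31.7,11.1,-10],-16.8]]'; python3 - <<'E'
from h import *
s=r.get_state(); m=hookpts()[1]; g=np.load("grasp.npz"); print(s["tool_pos"],s["moment"].round(3)); print("yaw",2*np.degrees(np.arctan2(s["eef_rot"][1],s["eef_rot"][0])),"shift",(m.T@(g["p"]-s["tool_pos"])*100).round(2)); save("wrist","w18"); save("side","d18")
E
```

```text
clock: 27.6
tool_pos: [0.5994, 0.2654, 0.2368]
eef_rot: [0.616, 0.788, -0.001, 0.0]
contact_force: [0.3, 0.4, -1.1]
opening: 0.261
[0.59941102 0.26542467 0.23679661] [-0.018 -0.078 -0.045]
yaw 103.94630048519502 shift [ 0.27 -0.06 17.01]
```

View pics/d18.png

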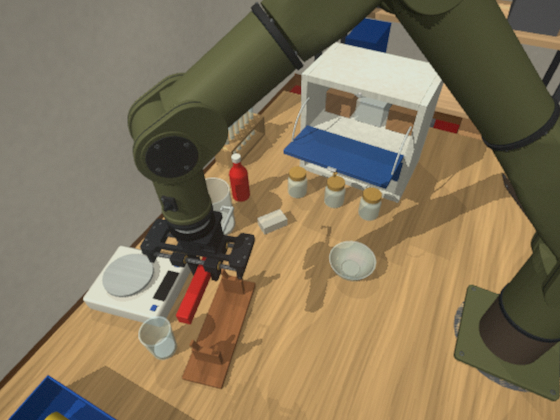

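View pics/w18.png

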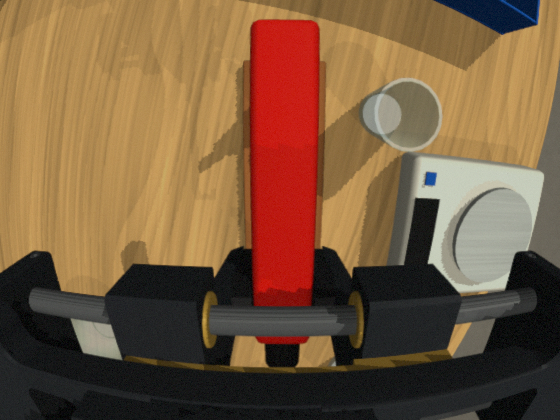

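```bash
python3 -m inch '[[1,[0.2,-0.06,4],0],[1,[0.2,-0.06,8],0],[1,[0.2,-0.06,11],0],[1,[0.2,-0.06,13],0],[1,[0.2,-0.06,13],0],[1,[0.2,-0.06,13],0],[1,[0.2,-0.06,13],0]]'; python3 - <<'E'
from h import *
s=r.get_state(); m=hookpts()[1]; g=np.load("grasp.npz"); print(s["tool_pos"],s["moment"].round(3)); print("yaw",2*np.degrees(np.arctan2(s["eef_rot"][1],s["eef_rot"][0])),"shift",(m.T@(g["p"]-s["tool_pos"])*100).round(2)); save("wrist","w19",(180,0,220,300),2); save("side","d19",(170,230,110,150),4)
E
```

```text
clock: 28.4
tool_pos: [0.5995, 0.2694, 0.1088]
eef_rot: [0.616, 0.788, 0.001, 0.001]
contact_force: [-0.1, -0.3, -2.0]
opening: 0.261
[0.59953034 0.26942456 0.1087795 ] [-0.017 -0.146  0.014]
yaw 104.00283552019485 shift [-0.15 -0.2   4.21]
```

View pics/w19.png

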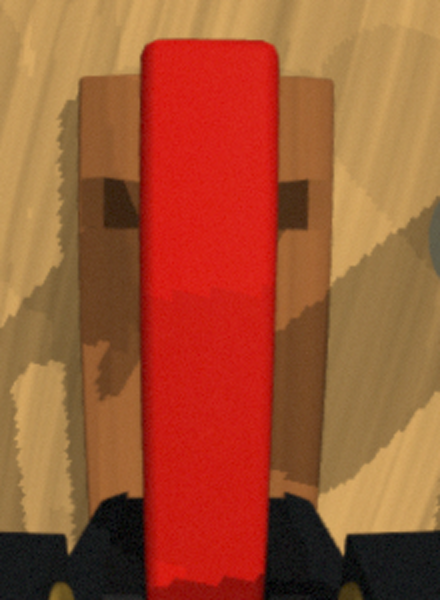

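View pics/d19.png

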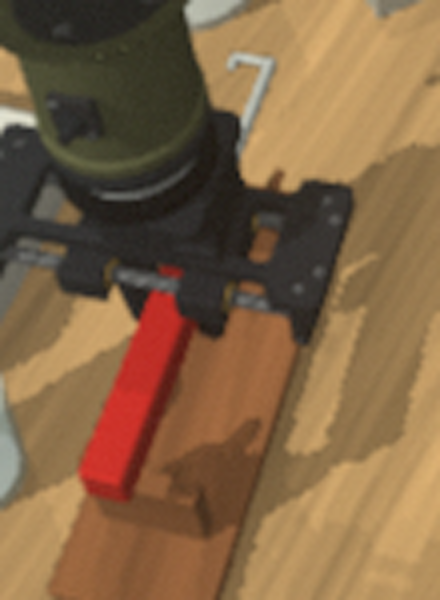

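```bash
python3 -m inch '[[1,[-0.1,-0.17,0.5],0],[1,[-0.1,-0.17,1],0],[1,[-0.1,-0.17,1.5],0],[1,[-0.1,-0.17,2],0],[1,[-0.1,-0.17,2.4],0],[1,[-0.1,-0.17,2.8],0],[1,[-0.1,-0.17,3.1],0],[1,[-0.1,-0.17,3.4],0],[1,[-0.1,-0.17,3.6],0],[1,[-0.1,-0.17,3.6],0]]'; python3 -c "
from h import *
s=r.get_state();print(s['tool_pos'],s['moment'])"
```

```text
clock: 29.5
tool_pos: [0.597, 0.2675, 0.0707]
eef_rot: [0.615, 0.788, -0.0, -0.0]
contact_force: [1.4, -0.3, -1.7]
opening: 0.267
[0.59695735 0.26746252 0.07070782] [-0.07899627 -0.09416158 -0.05967154]
```

```bash
python3 -m inch '[[1,[0,0,0.1],0],[1,[0,0,0.2],0],[1,[0,0,0.3],0],[1,[0,0,0.3],0],[1,[0,0,0.3],0]]'; python3 - <<'E'
from h import *
s=r.get_state();print(s['tool_pos'],s['moment']); save("side","d20",(170,230,110,150),4)
E
```

```text
clock: 30.0
tool_pos: [0.5971, 0.2676, 0.068]
eef_rot: [0.615, 0.788, -0.0, 0.0]
contact_force: [-0.1, 0.0, -1.8]
opening: 0.263
[0.59709427 0.26756813 0.06801427] [-0.08075335 -0.12874867 -0.01721304]
```

View pics/d20.png

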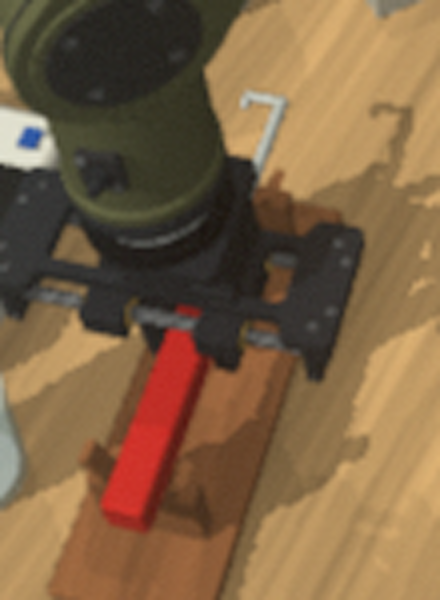

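```bash
python3 -m inch '[[1,[0,0,0.08],0],[1,[0,0,0.15],0],[1,[0,0,0.15],0],[1,[0,0,0.15],0]]'; python3 -c "
from h import *
s=r.get_state();print(s['tool_pos'],s['moment'])"
```

```text
clock: 30.45
tool_pos: [0.5971, 0.2676, 0.0667]
eef_rot: [0.615, 0.788, 0.0, 0.0]
contact_force: [-0.0, -0.3, -0.8]
opening: 0.265
[0.59714901 0.26756586 0.06665104] [-0.0041579  -0.02239019  0.03487074]
```

```bash
python3 -m inch '[[1,[0,0,0.03],0],[0.7,[0,0,0.03],0],[0.6,[0,0,0.03],0],[0.4,[0,0,0.03],0],[0.2,[0,0,0.03],0],[0,[0,0,0.03],0],[0,[0,0,0.03],0],[0,[0,0,0.03],0],[0,[0,0,0.03],0],[0,[0,0,0.03],0]]' ; python3 - <<'E'
from h import *
save("wrist","w21"); save("side","d21",(170,230,110,150),4)
E
```

```text
clock: 31.45
tool_pos: [0.5971, 0.2676, 0.0662]
eef_rot: [0.615, 0.788, 0.0, 0.0]
contact_force: [1.0, -0.2, -1.0]
opening: 0.99
```

View pics/w21.png

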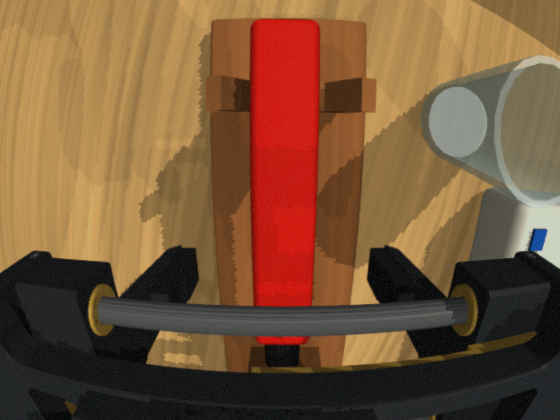

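```bash
python3 -m inch '[[0,[0,0,-2],0],[0,[0,0,-5],0],[0,[0,0,-10],0],[0,[0,0,-15],0],[0,[-4,0,-20],0],[0,[-8,-4,-22],0],[0,[-12,-8,-22],0],[0,[-15,-12,-22],0],[0,[-15,-14,-22],0],[0,[-15,-14,-22],0],[0,[-15,-14,-22],0],[0,[-15,-14,-22],0]]' ; python3 - <<'E'
from h import *
save("scene","s22"); save("side","d22"); crop("pics/d22_full.png","d22c",(180,245,90,145),4);crop("pics/s22_full.png","s22c",(265,250,120,120),5)
for c in ("scene","side"):
    for n in ["jar","dish","clear_block","jug","squeeze_bottle","beaker"]:
        for o in viewer.outline_of(c,n)[:3]:
            ys,xs=np.nonzero(o["pixels"]); print(c,n,round(o["p"],2),xs.mean().round(1),ys.mean().round(1))
print(r.get_state()["contact_force"],r.get_state()["qd"].round(3))
E
```

```text
clock: 32.75
tool_pos: [0.4988, 0.0893, 0.2866]
eef_rot: [0.615, 0.788, 0.001, 0.0]
contact_force: [0.8, -0.1, 0.5]
opening: 1.003
scene jar 0.95 264.7 182.1
scene jar 0.8 234.4 196.9
scene jar 0.6 293.5 170.6
scene dish 0.96 332.5 210.8
scene dish 0.5 264.7 182.0
scene clear_block 0.72 254.0 236.6
scene jug 0.73 220.3 262.3
scene jug 0.63 201.6 228.2
scene squeeze_bottle 0.48 262.5 150.7
scene beaker 0.88 313.1 354.6
side jar 0.85 369.6 204.1
side dish 0.69 351.6 260.5
side clear_block 0.62 270.8 221.6
side jug 0.79 211.7 208.2
side jug 0.64 377.6 119.6
side squeeze_bottle 0.68 236.7 179.5
side beaker 0.17 220.5 334.2
[ 0.13552989 -0.35902964 -0.86117337] [ 0.001 -0.003 -0.    -0.     0.001  0.001 -0.001]
```

View pics/s22.png

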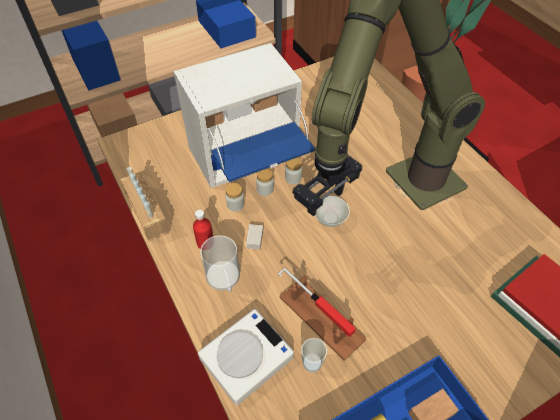

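View pics/d22.png

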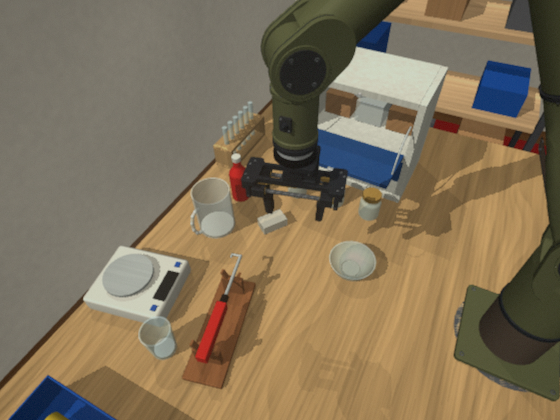

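View pics/d22c.png

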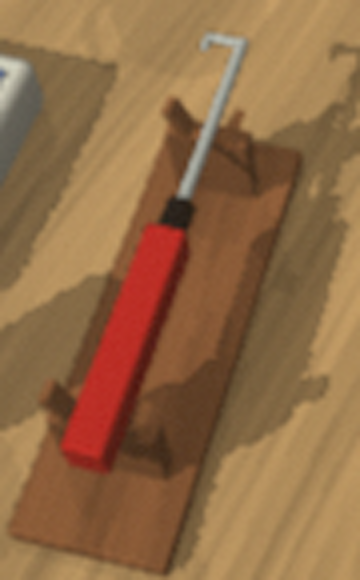

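```bash
python3 -c "
from plant import r
print(r.finish_job())"
```

```text
the job is handed in; nothing more can be done
None
```

The flap is fully open, the pole is back in its rest, and I handed the job in after about 33 s of the 72 s.

- **Hooking:** I took the pole from its rest and passed the hook sideways through the eye without touching the ring. A test pull built up to 5.5 N and held, so the hook had caught.
- **Opening:** The catch gave way at about 9 N. I let the flap down on the hook along its arc over about 8 s.
- **Resting on its stays:** As I lowered the hook the last few millimetres, the load came off it. The pictures before and after showed the flap not moving, so it is resting on its stays. I did not measure the flap angle itself.
- **Unhooking and return:** The hook came out with no noticeable force. I laid the pole back, and the side view shows it within about a pixel of where it started.
- **Other things:** In the pictures I took for checking, the highest force I read was 9 N. The jars, dish, block, jug and beaker match their starting image positions to within about 1.5 pixels in the overhead scene view. The gripper was open and clear of everything at the end.

**Checks that failed or disagreed:**
- The detector misreported the squeeze bottle in the scene view, and by eye it is in its place there.
- In the final side view the gripper hid two of the jars, and the beaker was not found reliably. All three show in place in the scene view.
- Before hooking, the scene view put the hook 2–3 mm from where the arm's position said it was, which made no difference to the fit.

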